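# Catch the chew blocks from the dispenser and set them on the balance

## Robot

A 6-joint arm with a two-finger parallel gripper is mounted at the origin on a cart in front of the work surface, level with it; the furniture and walls round the work are solid. World frame = base frame: x ahead of the robot, y to its left, z up, the work surface at z = 0. Lengths are in m, angles in rad, forces in N, time in s.
With the tool pointing down it reaches from about 0.225 to 0.875 m from the base axis. Payload 3.4 kg.
Tool frame: the origin (TCP) lies at the centre of the arm's flange, where the gripper is bolted on; the fingertips stand manip.tcp_to_tips ahead of it and the grasp point (between the pads) lies 155 mm ahead of it (manip.tcp_to_tips is the distance from the TCP to the fingertips, in m); z points along the fingers, y is the line along which they close (so a half turn about z gives the same grasp; the last joint's range is limited). The gripper opens to 85 mm and grips with 20 to 120 N. Pads are 22 mm wide; open, the fingers measure 114 mm over their backs; the gripper's body (76 mm by 85 mm) begins 54 mm behind the grasp point. The pads swing forward as they close: fully open they stand 13 mm farther back than shut.
Start: joints at [-1.328, 0.276, 1.505, -0, 1.361, -0.121], TCP at [0.205, -0.537, 0.405] pointing down, gripper open.
Joint ranges: [-2.89, 2.89], [-0.75, 2.08], [0.22, 2.7], [-1.18, 4.32], [0.11, 2.71], [-2.7, 2.7]. Speed limits (rad/s): [2.57, 2.57, 3.14, 3.14, 3.14, 3.14].

## Interface

Orientations are given as a unit quaternion [w, x, y, z].
In Python, from rig import sensors, imaging, manip gives the robot as it stands. The module is installed in compiled form; this text tells all that it offers.
- The arm moves only by the tool jog_arm, never from a script. Its argument "plan" is a list of rows, each an object of numbers: "dx", "dy", "dz": the shift along the tool's x, y, z in mm; "ax", "ay", "az": the turn, a rotation vector about the tool's x, y, z in units of 6 degrees (1.0 is 6 degrees); "grip": the closure, from 0 (fully open) to 1 (shut). A call has 1 to 20 rows; each row shifts and turns the commanded pose from where the row before left it, along the tool's axes as they then stand; what a row does not reach is not made up. A row lasts 1/12 s, in which the tool goes at most 41.7 mm and 7.16 degrees, less where a joint would pass 70% of its speed; a pose out of reach is approached as far as the arm can. A call is refused whole if a number of a shift passes 41.7 or a number of a turn 1, either way. A call with a gripper value outside its range is refused whole. The fingers move at their own pace and stop on an object; "grip_force" is the grip in N (left out, the last holds). Time passes only in rows, so rows that do not move let the fingers close. It gives the time, the measured TCP pose, the force, the opening and the grip force at its end, in the units of the state.
- sensors.get_state(): the state, without advancing time (a new reading comes with each control period).
- imaging.get_image(name): name is "side" or "top"; returns a dict with "image" (400x640x3 uint8, red, green, blue), "K" (3x3 intrinsics, pixels), "k1" (the pictures are not rectified: a ray, as slopes to the right and down, at radius r is drawn at 1 + k1 r^2 times it, then the intrinsics apply), "extrinsics" (4x4, takes a point from world to camera coordinates). Camera axes: x right, y up, looking along -z (the intrinsics and any distortion apply to the point x, -y, -z); pixel columns grow to the right and rows downward; lengths in m; the calibration is good to about 2 mm. A picture is of the moment at which its call begins. There is no depth.
- manip.sign_off(): hands the job in; it is judged then, once.
The state is a dict: "clock": time; "qpos": joint angles; "qd": joint speeds; "effort": joint torques, N m; "position": TCP position; "ee_rot": TCP orientation; "contact_force": force on the tool from outside, world axes, zero at the start; "moment": the same for the moment, N m; "width": finger opening in m; "gripper_force": force on a finger pad.
Only numpy, scipy, OpenCV 4.12 (cv2) and the standard library are available. Lean on these libraries where they do the work, as an engineer would, in place of code of your own. Each camera call takes 0.05 s, during which the arm holds its last target. There are 200 camera calls.

## Task

Fetch the three wooden chew blocks from the gravity dispenser for weighing: hold the white jug, which has a leaning blue grip, upright under the spout and press the red push plate home with the far side of the jug, so that the gate opens and the blocks slide down into the jug; keep it there until all three are in. Then stand the filled jug upright on the weighing pan of the balance and let go. The gripper touches neither the blocks nor the red plate, no block may land on the bench, and the tub, gauze pack and timer stay as they are.

Things in the scene. Friction and masses are not known exactly. Their poses are not given: they have to be found in the camera images.
- dispenser: Gravity dispenser fixed to the bench. Origin on the bench under its stand; z up, -x is the front (turned to the robot's right). A 36 mm wide clear-topped metal channel slopes down 30 degrees to the front, from 400 mm high at x 115 mm, and ends over an open-bottomed spout. Stand: column x 15 to 55, y -18 to 18 mm; base x -20 to 130, y -65 to 65, 12 mm thick. Under the spout the bench is free
- guard_edge (a point): middle of the front lower edge of the blue box-shaped guard on the spout's front, at (-208, 0, 234) mm in the dispenser's frame. The guard is 116 mm wide along y, 120 mm high and runs back 47 mm to the spout. A hand held upright on the jug's grip runs into its face before the plate is pressed; one leaning back about 40 degrees, as the grip does, stays clear below and in front of it
- spout_mouth (a point): centre of the spout's open lower end, at (-110, 0, 226) mm in the dispenser's frame, axes as the dispenser's. The mouth is 87 mm along x and 36 mm along y; the spout is 44 mm wide outside, 88 mm high. Blocks fall out here. Best place for the jug's rim: centred under it, 10 to 20 mm lower (jug's underside 121 to 131 mm above the bench)
- plate_face (a point): middle of the front face of the red push plate (64 mm wide, 153 to 203 mm above the bench) under the spout; at rest at (-81, 0, 178) mm in the dispenser's frame, axes as the dispenser's; pushed along +x, to the rear. Too high to be reached with the jug standing on the bench
- push_plate (a joint): travel of the push plate, m: 0 at rest, 0.026 at its hard stop. A spring (about 2 N at the start, 5 N at the stop) returns it. It draws the gate down through the channel floor by the same distance; blocks pass from about 0.019 on. At the stop, an upright jug pressing the plate stands centred under the spout within some 3 mm
- jug: loose round white jug, open on top, 140 g; origin at the centre of its underside, z up; 110 mm across at the rim, 88 mm at the foot, 85 mm high, wall 4 mm, floor 5 mm thick. Blue grip on its -x side
- jug_grip (a point): middle of the jug's blue grip, at (-96, 0, 76) mm in the jug's frame: a bar 16 mm thick along the jug's y, 22 mm broad and 80 mm long, leaning 40 degrees out from vertical (its upper end away from the jug). Meant to be pinched across y by fingers that come down along the bar, leaning as it leans. Axes as the jug's
- jug_mouth (a point): centre of the jug's rim, (0, 0, 85) mm in the jug's frame
- jug_mid (a point): middle of the jug's inside, (0, 0, 40) mm in the jug's frame
- block_0_mid (a point): middle of the first (lowest) wooden chew block, 60 x 28 x 26 mm, 30 g; lies in the dispenser's channel against the gate, long side along the slope. When the gate is open the blocks slide out within about two seconds
- block_1_mid (a point): middle of the second chew block, same size, behind the first
- block_2_mid (a point): middle of the third chew block, same size, behind the second
- balance: white bench balance, fixed, 180 x 144 x 36 mm; origin at the centre of its underside, x along its long side
- balance_pan (a point): centre of the weighing pan's top, 36 mm above the bench, at (26, 0, 36) mm in the balance's frame; the pan measures 108 (x) by 118 (y) mm and is the highest part of the balance
- swab_tub: bystander: round tub of pink cotton swabs, 77 mm wide, 80 mm high; origin centre of underside
- gauze_pack: bystander: pack of white gauze with a blue band, 58 x 87 x 28 mm; origin centre of underside
- timer: bystander: white digital timer, 66 x 62 x 64 mm; origin centre of underside

How it is judged:
By the outcome, as a careful person would: the job done as asked, in the order asked, and still so for the second after the job is handed in, with the robot touching nothing.
It also fails if it takes over 54 s, if anything falls off the work surface, if the arm or the gripper's body presses on something with over 40 N, if the wrist force passes 120 N, or if a joint passes its speed limit or range.

## Working session

There is one attempt and no reset: what is moved stays moved. The work goes in short steps, Python scripts to look and compute and a tool call to move; the robot and the scene stay as the last step left them, time stands still between calls to the robot, and variables do not carry over. Pictures are saved under pics/ and viewed, at most 10 in all, crops included, and the job is handed in when it is done.

Besides the shell and the picture viewer there is one more tool, called as a command line: name --argument value ..., lists and objects as JSON in quotes. jog_arm: Moves the arm, as the interface text tells. Its arguments: {"type":"object","properties":{"plan":{"type":"array"},"grip_force":{"type":"number"}},"required":["plan"]}

```bash
mkdir -p pics
python3 - <<'E'
from rig import sensors, imaging, manip
import cv2,json,numpy as np
for n in("side","top"):
    d=imaging.get_image(n); cv2.imwrite(f"pics/{n}0.png",d["image"][:,:,::-1]); np.savez(f"{n}.npz",**d); print(n,d["K"],d["k1"],d["extrinsics"])
print(sensors.get_state(), manip.tcp_to_tips)
E
```

```text
side [[369.29527229   0.         314.32192148]
 [  0.         369.29527229 197.70022061]
 [  0.           0.           1.        ]] -0.012826826654587701 [[-0.8828934  -0.46888667 -0.02538761  0.51208189]
 [ 0.22761849 -0.4746318   0.85024377 -0.27445836]
 [-0.41071774  0.74489593  0.52577656 -1.03628466]
 [ 0.          0.          0.          1.        ]]
top [[380.01830895   0.         322.52087977]
 [  0.         380.01830895 197.97565675]
 [  0.           0.           1.        ]] -0.040186133235304754 [[ 0.00918909 -0.99965984  0.02440828  0.05261476]
 [ 0.99814156  0.01064017  0.06000169 -0.53582354]
 [-0.06024099  0.02381155  0.99789981 -1.43107127]
 [ 0.          0.          0.          1.        ]]
{'clock': 0.1, 'qpos': array([-1.32801858e+00,  2.76540347e-01,  1.50601856e+00, -4.17634077e-06,
        1.36067306e+00, -1.20997880e-01]), 'qd': array([-2.14038822e-04, -2.71248364e-03, -3.81178395e-03,  1.77501743e-05,
       -1.39159374e-03,  1.58414011e-03]), 'effort': array([ 1.02061753e-03, -4.17698228e+01, -2.46405298e+01, -1.17775944e-04,
        5.82668436e-03, -9.23360460e-06]), 'position': array([ 0.20453893, -0.53719417,  0.40391627]), 'ee_rot': array([-8.18012072e-04,  9.83503556e-01,  1.80886936e-01, -5.19160232e-05]), 'contact_force': array([-0.83605346, -0.20703934,  0.20324201]), 'moment': array([-0.01513052, -0.08171265, -0.03898644]), 'gripper_force': 0.0, 'width': 0.08552963680212558} 0.1734
```

View pics/side0.png

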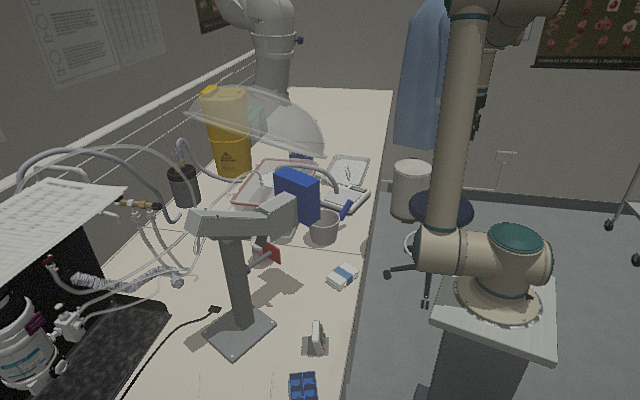

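View pics/top0.png

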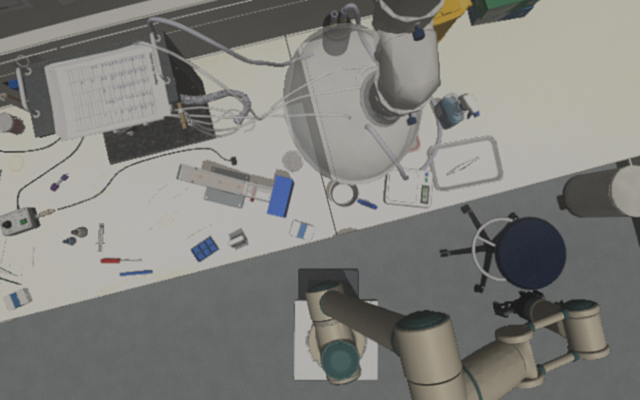

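Run:
```python
import cv2
t=cv2.imread("pics/top0.png")[140:250,170:450]; cv2.imwrite("pics/tc.png",cv2.resize(t,(784,308),interpolation=cv2.INTER_CUBIC))
s=cv2.imread("pics/side0.png")[140:370,190:390]; 
cv2.imwrite("pics/sc.png",cv2.resize(s,(520,598),interpolation=cv2.INTER_CUBIC))
```

```text
(no output)
```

View pics/tc.png

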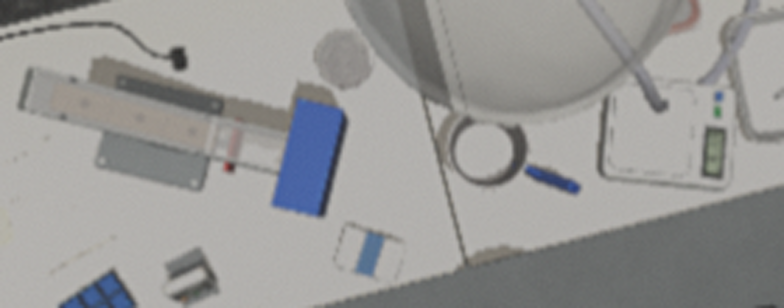

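View pics/sc.png

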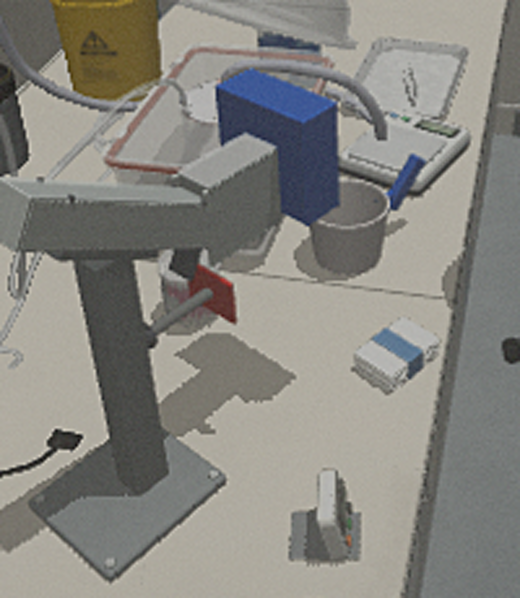

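```bash
cat > h.py <<'E'
import numpy as np,cv2
from scipy.optimize import least_squares
C={n:dict(np.load(n+".npz")) for n in("side","top")}
def proj(n,P):
    c=C[n];p=np.c_[P,np.ones(len(P))]@c["extrinsics"].T
    u=np.c_[p[:,0],-p[:,1]]/-p[:,2:3]; u=u*(1+c["k1"]*(u**2).sum(1,keepdims=True))
    return u@np.diag(c["K"])[:2].reshape(2,1)*0+u*np.diag(c["K"])[:2]+c["K"][:2,2]
def tri(s,t):
    f=lambda P:np.r_[proj("side",P[None])[0]-s,proj("top",P[None])[0]-t]
    r=least_squares(f,[.5,0,.1]);return r.x,np.sqrt(r.cost)
S=lambda x,y:np.array([190+x/2.6,140+y/2.6]); T=lambda x,y:np.array([170+x/2.8,140+y/2.8])
def fit(side,top,x0):
    # lists of (local pt mm, crop px); pose x,y,yaw,z
    def f(q):
        c,s=np.cos(q[2]),np.sin(q[2]);R=np.array([[c,-s,0],[s,c,0],[0,0,1]]);o=[]
        for n,L,F in(("side",side,S),("top",top,T)):
            if L:o.append((proj(n,np.array([l[0] for l in L])/1e3@R.T+[q[0],q[1],q[3]])-[F(*l[1]) for l in L]).ravel())
        return np.concatenate(o)
    r=least_squares(f,x0,loss="soft_l1");return r.x,f(r.x).round(1)
E
python3 - <<'E'
from h import *
for n,s,t in[("hose end",S(380,135),T(658,105)),("dome near edge",S(350,45),T(510,120)),("rim c",S(350,207),T(484,148)),("grip top",S(415,158),T(575,186)),
 ("guard top a",S(336,105),T(325,216)),("balance near corner L",S(430,190),T(603,175)),("tub",S(188,268),T(342,58)),("hose mid",S(280,68),T(620,50))]: print(n,*tri(s,t))
print("jug",*fit([((0,0,85),(350,207)),((-121.7,0,106.6),(417,158)),((-70.3,0,45.4),(397,205))],[((0,0,85),(484,148)),((-121.7,0,106.6),(576,186))],[.55,0,1.5,0]))
print("disp",*fit([((-161,-58,354),(305,122)),((-208,-58,354),(336,105)),((-208,58,354),(252,70)),((-161,58,354),(218,84)),((-208,-58,234),(338,212)),((-161,-58,234),(312,225)),
 ((130,-65,12),(110,577)),((-20,-65,12),(225,480)),((130,65,12),(30,498))],
 [((-161,58,354),(297,98)),((-208,58,354),(347,108)),((-208,-58,354),(325,216)),((-161,-58,354),(273,206)),((130,-65,12),(97,165)),((-20,-65,12),(200,190))],[.55,.25,1.5,0]))
print("bal",*fit([((90,-72,30),(430,190)),((-90,-72,30),(468,140))],[((90,-72,30),(603,175)),((-90,-72,30),(730,188)),((90,72,30),(612,85))],[.6,-.2,1.5,0]))
for n in C: print(-C[n]["extrinsics"][:3,:3].T@C[n]["extrinsics"][:3,3])
E
```

```text
hose end [ 0.61450912 -0.2514634   0.04463475] 0.10874956777759968
dome near edge [ 0.55891    -0.02866562  0.30255321] 2.3164789325548116
rim c [ 0.54888165 -0.01526465  0.08151861] 0.5430832365736553
grip top [ 0.50380306 -0.1287574   0.10349528] 0.6512150459574504
guard top a [0.46130561 0.1733438  0.34641263] 1.1345415392624634
balance near corner L [ 0.51326123 -0.18586448  0.01410092] 2.0494169528979556
tub [0.66803443 0.17242806 0.07492992] 0.19992789962494031
hose mid [ 0.69041186 -0.15862579  0.1825557 ] 8.735101330875635
jug [ 0.54764201 -0.01667154  1.18632609 -0.0015063 ] [-0.  -0.6  0.4 -0.4 -2.8  1.7  0.7  0.8 -0.3 -0.1]
disp [ 0.44390332  0.38748404  1.40639819 -0.00474287] [ -0.8  -0.3  -1.   -1.6  71.4  25.7  73.4  29.2  -0.8  -3.   -1.8   0.6
   1.   -0.9  -0.5  -4.6  72.1  61.2 -13.5  75.7 -15.4  74.9  -0.4  -3.1
   2.3  -2.3   0.6  -0.5   2.5  -2.6]
bal [ 0.44474246 -0.27564822  1.53839189 -0.02767227] [-3.5  1.9  0.4 -0.8  0.8  0.4  1.5 -2.3 -3.6 70. ]
[0.08896502 0.88176594 0.79121123]
[0.44813511 0.09237415 1.45893183]
```

Run:
```python
from h import *
q,r=fit([((-161,58,354),(305,122)),((-208,58,354),(336,105)),((-208,-58,354),(252,70)),((-161,-58,354),(218,84)),((-208,58,234),(338,212)),((-161,58,234),(312,225)),
 ((130,65,12),(110,577)),((-20,65,12),(225,480)),((130,-65,12),(30,498))],
 [((-161,-58,354),(297,98)),((-208,-58,354),(347,108)),((-208,58,354),(325,216)),((-161,58,354),(273,206)),((130,65,12),(97,165)),((-20,65,12),(200,190))],[.55,.25,1.5,0])
print("disp",q,r)
q2,r2=fit([((90,72,30),(430,190)),((-90,72,30),(468,140))],[((90,72,30),(603,175)),((-90,72,30),(730,188)),((90,-72,30),(612,85))],[.6,-.2,1.5,0])
print("bal",q2,r2)
qj=np.array([.5476,-.0167,1.186,0])
def W(q,p):
    c,s=np.cos(q[2]),np.sin(q[2]);p=np.array(p)/1e3;return np.array([q[0]+c*p[0]-s*p[1],q[1]+s*p[0]+c*p[1],p[2]])
for n,q_,p in[("spout",q,(-110,0,226)),("plate",q,(-81,0,178)),("guard",q,(-208,0,234)),("grip@press",q,(-206,0,202)),("pan",q2,(26,0,36)),("grip",qj,(-96,0,76))]: print(n,W(q_,p).round(3))
# overlay check
im={n:cv2.imread(f"pics/{n}0.png") for n in C}
def dots(n,q_,pts,col):
    for u in proj(n,np.array([W(q_,p) for p in pts])): cv2.circle(big[n],tuple(int(v) for v in ((u-o[n])*k[n])),2,col,-1)
o={"side":np.array([190,140]),"top":np.array([170,140])};k={"side":2.6,"top":2.8}
big={"side":cv2.resize(im["side"][140:370,190:390],(520,598)),"top":cv2.resize(im["top"][140:250,170:450],(784,308))}
a=np.linspace(0,6.28,24)
for n in C:
    dots(n,qj,[(55*np.cos(t),55*np.sin(t),85) for t in a],(0,0,255));dots(n,qj,[(-121.7,0,106.6),(-70,0,45)],(0,255,0))
    dots(n,qj,[(44*np.cos(t),44*np.sin(t),0) for t in a],(0,255,255))
    dots(n,q2,[(26+x,y,36) for x in(-54,0,54) for y in(-59,0,59)],(0,0,255))
    dots(n,q2,[(x,y,30) for x in(-90,90) for y in(-72,72)],(255,0,255))
    dots(n,q,[(-81,y,z) for y in(-32,32) for z in(153,203)],(0,255,0));dots(n,q,[(x,y,z) for x in(-208,-161) for y in(-58,58) for z in(234,354)],(0,255,255))
t=np.zeros((598,784,3),np.uint8); 
cv2.imwrite("pics/o1.png",big["side"][50:]); cv2.imwrite("pics/o2.png",big["top"])
w=np.zeros((600,800,3),np.uint8); w[:240,:610]=cv2.resize(big["top"],(610,240));s=big["side"][40:400,120:520]; w[240:600,:400]=s; s2=big["top"][60:220,400:784];w[240:240+166,400:800]=cv2.resize(s2,(400,166)); cv2.imwrite("pics/o.png",w)
```

```text
disp [ 0.56241483  0.36783372  1.33921838 -0.00275686] [ 0.2  0.5  1.1 -0.5 -0.1 -0.3  0.   0.8  1.1 -1.6 -0.8  1.6 -0.1  0.
  1.4 -2.  -1.1  0.8  1.6 -0.3 -0.7 -0.1 -2.5 -0.1  0.4 -0.4 -0.6 -0.5
  0.7  0. ]
bal [ 0.58118032 -0.27889749  1.52107713 -0.02391484] [-2.3  1.8  2.3 -0.8  0.3  1.9  1.1  0.  -1.1 -3.1]
spout [0.537 0.261 0.226]
plate [0.544 0.289 0.178]
guard [0.515 0.165 0.234]
grip@press [0.515 0.167 0.202]
pan [ 0.582 -0.253  0.036]
grip [ 0.512 -0.106  0.076]
```

View pics/o.png

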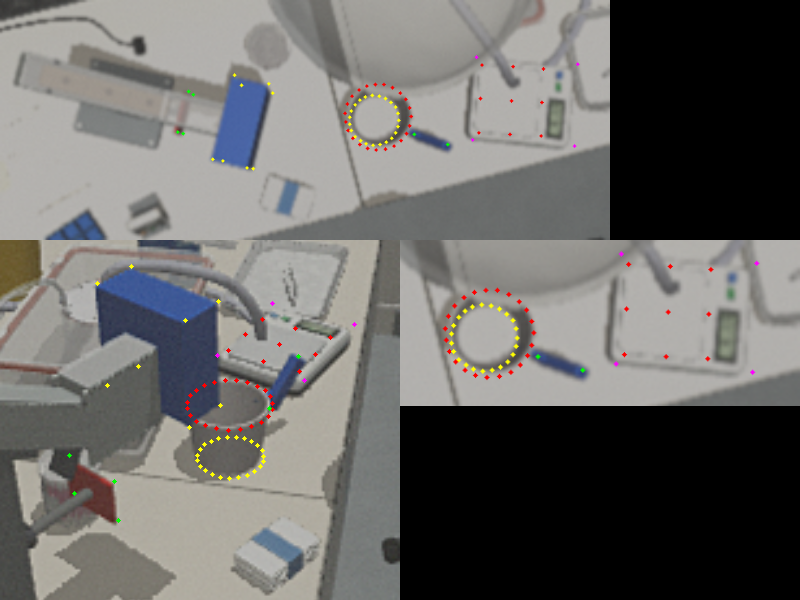

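The side view shows the jug (rim ≈ side px 325,220, top px 343,193), the dispenser with its guard, and the balance, and the fits land within 1–2 px. A hose end also seems to hang near the pan, so I'll check that before placing. First I'll orient the hand.

jog_arm --plan '[{"az": -0.98,"grip": 0},{"az": -0.98},{"az": -0.98},{"az": -0.98},{"az": -0.98},{"az": -0.98},{"az": -0.98},{"az": -0.98},{"ay": 0.96},{"ay": 0.96},{"ay": 0.96},{"ay": 0.96},{"ay": 0.96},{"ay": 0.96},{"ay": 0.96},{}]' --grip_force 90

```text
$.plan[0]: bad value
```

```bash
cat > g.py <<'E'
import numpy as np
from rig import sensors
from scipy.spatial.transform import Rotation as R
def Rt(yaw,lean):  # tool rotation for jug yaw, lean deg
    jx=np.array([np.cos(yaw),np.sin(yaw),0]);l=np.radians(lean);z=np.sin(l)*jx-np.cos(l)*np.array([0,0,1.]);y=np.cross([0,0,-1.],jx)
    return np.c_[np.cross(y,z),y,z]
def go(p,yaw,lean):
    s=sensors.get_state();q=s["ee_rot"];c=R.from_quat([q[1],q[2],q[3],q[0]]).as_matrix();t=Rt(yaw,lean)
    print("t",s["clock"],"pos",s["position"].round(4),"F",s["contact_force"].round(1),"w",round(s["width"],4))
    print("turn units",(np.degrees(R.from_matrix(c.T@t).as_rotvec())/6).round(2),"shift mm now",(1e3*c.T@(p-s["position"])).round(1),"after turn",(1e3*t.T@(p-s["position"])).round(1))
E
python3 - <<'E'
from g import *
p=np.array([.472,-.204,.2024]);t=Rt(1.186,40)
go(p-.12*t[:,2],1.186,40); go(p,1.186,40)
E
```

```text
t 0.1 pos [ 0.2045 -0.5372  0.4039] F [-0.8 -0.2  0.2] w 0.0855
turn units [ 2.72  6.27 -7.53] shift mm now [ 316.  -159.5  109.9] after turn [184.  122.8 297.4]
t 0.1 pos [ 0.2045 -0.5372  0.4039] F [-0.8 -0.2  0.2] w 0.0855
turn units [ 2.72  6.27 -7.53] shift mm now [ 368.5 -215.9  201.9] after turn [184.  122.8 417.4]
```

jog_arm --plan '[{"dx": 0,"dy": 0,"dz": 0,"ax": 0,"ay": 0,"az": -0.98,"grip": 0},{"dx": 0,"dy": 0,"dz": 0,"ax": 0,"ay": 0,"az": -0.98,"grip": 0},{"dx": 0,"dy": 0,"dz": 0,"ax": 0,"ay": 0,"az": -0.98,"grip": 0},{"dx": 0,"dy": 0,"dz": 0,"ax": 0,"ay": 0,"az": -0.98,"grip": 0},{"dx": 0,"dy": 0,"dz": 0,"ax": 0,"ay": 0,"az": -0.98,"grip": 0},{"dx": 0,"dy": 0,"dz": 0,"ax": 0,"ay": 0,"az": -0.98,"grip": 0},{"dx": 0,"dy": 0,"dz": 0,"ax": 0,"ay": 0,"az": -0.98,"grip": 0},{"dx": 0,"dy": 0,"dz": 0,"ax": 0,"ay": 0,"az": -0.98,"grip": 0},{"dx": 0,"dy": 0,"dz": 0,"ax": 0,"ay": 0.96,"az": 0,"grip": 0},{"dx": 0,"dy": 0,"dz": 0,"ax": 0,"ay": 0.96,"az": 0,"grip": 0},{"dx": 0,"dy": 0,"dz": 0,"ax": 0,"ay": 0.96,"az": 0,"grip": 0},{"dx": 0,"dy": 0,"dz": 0,"ax": 0,"ay": 0.96,"az": 0,"grip": 0},{"dx": 0,"dy": 0,"dz": 0,"ax": 0,"ay": 0.96,"az": 0,"grip": 0},{"dx": 0,"dy": 0,"dz": 0,"ax": 0,"ay": 0.96,"az": 0,"grip": 0},{"dx": 0,"dy": 0,"dz": 0,"ax": 0,"ay": 0.96,"az": 0,"grip": 0}]' --grip_force 90

```text
clock: 1.35
position: [0.2044, -0.5376, 0.4045]
ee_rot: [-0.194, 0.778, 0.524, 0.288]
contact_force: [0.9, 0.6, -0.4]
width: 0.0859
gripper_force: 0.0
```

Run:
```python
from g import *
p=np.array([.472,-.204,.2024]);t=Rt(1.186,40)
go(p-.12*t[:,2],1.186,40); go(p,1.186,40)
```

```text
t 1.35 pos [ 0.2044 -0.5376  0.4045] F [ 0.9  0.6 -0.4] w 0.0859
turn units [ 0.01 -0.1  -0.01] shift mm now [181.  122.3 300.1] after turn [183.9 122.8 298.2]
t 1.35 pos [ 0.2044 -0.5376  0.4045] F [ 0.9  0.6 -0.4] w 0.0859
turn units [ 0.01 -0.1  -0.01] shift mm now [179.7 122.2 420.1] after turn [183.9 122.8 418.2]
```

jog_arm --plan '[{"dx": 18.2,"dy": 12.2,"dz": 29.8,"ax": 0,"ay": 0,"az": 0,"grip": 0},{"dx": 18.2,"dy": 12.2,"dz": 29.8,"ax": 0,"ay": 0,"az": 0,"grip": 0},{"dx": 18.2,"dy": 12.2,"dz": 29.8,"ax": 0,"ay": 0,"az": 0,"grip": 0},{"dx": 18.2,"dy": 12.2,"dz": 29.8,"ax": 0,"ay": 0,"az": 0,"grip": 0},{"dx": 18.2,"dy": 12.2,"dz": 29.8,"ax": 0,"ay": 0,"az": 0,"grip": 0},{"dx": 18.2,"dy": 12.2,"dz": 29.8,"ax": 0,"ay": 0,"az": 0,"grip": 0},{"dx": 18.2,"dy": 12.2,"dz": 29.8,"ax": 0,"ay": 0,"az": 0,"grip": 0},{"dx": 18.2,"dy": 12.2,"dz": 29.8,"ax": 0,"ay": 0,"az": 0,"grip": 0},{"dx": 18.2,"dy": 12.2,"dz": 29.8,"ax": 0,"ay": 0,"az": 0,"grip": 0},{"dx": 18.2,"dy": 12.2,"dz": 29.8,"ax": 0,"ay": 0,"az": 0,"grip": 0},{"dx": 0,"dy": 0,"dz": 0,"ax": 0,"ay": 0,"az": 0,"grip": 0},{"dx": 0,"dy": 0,"dz": 0,"ax": 0,"ay": 0,"az": 0,"grip": 0}]'

```text
clock: 2.35
position: [0.4429, -0.2745, 0.2945]
ee_rot: [-0.194, 0.778, 0.525, 0.285]
contact_force: [-0.8, -0.5, 0.0]
width: 0.0854
gripper_force: 0.0
```

Run:
```python
from g import *
from h import *
from rig import imaging
p=np.array([.472,-.204,.2024]);t=Rt(1.186,40)
go(p,1.186,40)
w=np.zeros((600,800,3),np.uint8)
A=imaging.get_image("side")["image"][:,:,::-1][160:260,280:400];B=imaging.get_image("top")["image"][:,:,::-1][150:250,310:430]
w[:300,:360]=cv2.resize(A,(360,300),interpolation=2);w[300:,:360]=cv2.resize(B,(360,300),interpolation=2)
w[:300,370:730]=cv2.resize(C["side"]["image"][:,:,::-1][140:240,265:385],(360,300),interpolation=2);w[300:,370:730]=cv2.resize(C["top"]["image"][:,:,::-1][120:220,340:460],(360,300),interpolation=2)
cv2.imwrite("pics/pg.png",w)
```

```text
t 2.35 pos [ 0.4429 -0.2745  0.2945] F [-0.8 -0.5  0. ] w 0.0854
turn units [-0.03 -0.06  0.01] shift mm now [ -1.5   0.9 119.5] after turn [ -0.8   0.5 119.5]
```

View pics/pg.png

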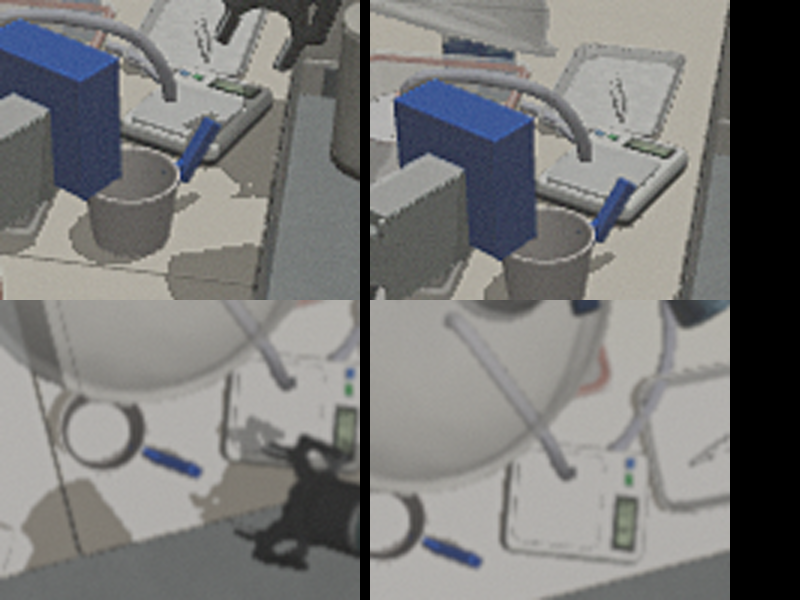

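jog_arm --plan '[{"dx": 0,"dy": 0,"dz": 20,"ax": 0,"ay": -0.05,"az": 0,"grip": 0},{"dx": 0,"dy": 0,"dz": 20,"ax": 0,"ay": 0,"az": 0,"grip": 0},{"dx": 0,"dy": 0,"dz": 20,"ax": 0,"ay": 0,"az": 0,"grip": 0},{"dx": 0,"dy": 0,"dz": 20,"ax": 0,"ay": 0,"az": 0,"grip": 0},{"dx": 0,"dy": 0,"dz": 20,"ax": 0,"ay": 0,"az": 0,"grip": 0},{"dx": 0,"dy": 0,"dz": 19,"ax": 0,"ay": 0,"az": 0,"grip": 0},{"dx": 0,"dy": 0,"dz": 0,"ax": 0,"ay": 0,"az": 0,"grip": 0},{"dx": 0,"dy": 0,"dz": 0,"ax": 0,"ay": 0,"az": 0,"grip": 0}]'

```text
clock: 3.12
position: [0.471, -0.2062, 0.2041]
ee_rot: [-0.191, 0.78, 0.524, 0.284]
contact_force: [0.1, -0.5, 0.6]
width: 0.0854
gripper_force: 0.0
```

Run:
```python
from g import *
from h import *
from rig import imaging
p=np.array([.472,-.204,.2024])
go(p,1.186,40)
w=np.zeros((600,800,3),np.uint8)
A=imaging.get_image("side")["image"][:,:,::-1][180:240,300:380];B=imaging.get_image("top")["image"][:,:,::-1][165:225,325:405]
w[:300,:400]=cv2.resize(A,(400,300),interpolation=2);w[300:,:400]=cv2.resize(B,(400,300),interpolation=2)
cv2.imwrite("pics/gr.png",w[:,:400])
SP=lambda x,y:np.array([265+(x-370)/3,140+y/3]);TP=lambda x,y:np.array([340+(x-370)/3,120+(y-300)/3])
a,b=np.array([568,473.]),np.array([450,318.])
for s in[(585,158),(578,128),(560,104),(530,86),(490,78)]:
    r=[(tri(SP(*s),TP(*(a+u*(b-a)))),u) for u in np.linspace(0,1,41)];m=min(r,key=lambda v:v[0][1]);print(s,m[0][0].round(3),round(m[0][1],2),m[1])
h=__import__('h')
# balance, z fixed
def f(q):
    c,s=np.cos(q[2]),np.sin(q[2]);R_=np.array([[c,-s,0],[s,c,0],[0,0,1]]);P=lambda L:np.array(L)/1e3@R_.T+[q[0],q[1],0]
    e1=proj("side",P([(90,72,30),(-90,72,30),(90,-72,30),(80,59,36)]))-[SP(630,212),SP(687,160),SP(538,184),SP(613,194)]
    e2=proj("top",P([(90,72,30),(-90,72,30),(80,59,36),(80,-59,36),(-28,59,36)]))-[TP(503,547),TP(638,561),TP(513,538),TP(519,452),TP(602,545)]
    return np.r_[e1.ravel(),e2.ravel()]
r=least_squares(f,[.58,-.28,1.52],loss="soft_l1");print(r.x,r.fun.round(1));q=r.x
c,s=np.cos(q[2]),np.sin(q[2]);print("pan",q[0]+c*.026,q[1]+s*.026)
```

```text
t 3.1167 pos [ 0.471  -0.2062  0.2041] F [ 0.1 -0.5  0.6] w 0.0854
turn units [ 0.01 -0.   -0.02] shift mm now [0.7 0.1 2.9] after turn [0.7 0.1 2.9]
(585, 158) [ 0.615 -0.257  0.038] 0.12 0.0
(578, 128) [ 0.617 -0.236  0.094] 0.16 0.05
(560, 104) [ 0.63  -0.212  0.137] 0.09 0.15000000000000002
(530, 86) [ 0.655 -0.181  0.171] 0.25 0.325
(490, 78) [ 0.692 -0.147  0.19 ] 0.29 0.55
[ 0.58361878 -0.27053929  1.49935936] [-0.5 -0.1  1.  -4.2 -3.  -1.   3.3  2.3 -0.1  0.6  1.8 -0.2 -0.2  0.3
 -0.1 -2.  -1.6  0.3]
pan 0.5854745658518573 -0.24460560600116563
```

View pics/gr.png

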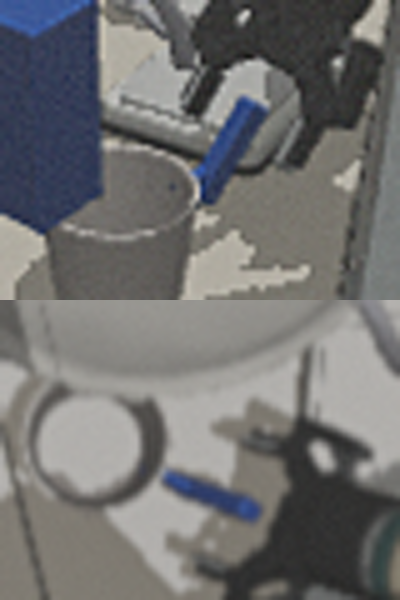

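The fingertips straddle the blue bar: their midpoint is near top px (368,205), on the bar's middle. I'll close there.

jog_arm --plan '[{"dx": 0.7,"dy": 0,"dz": 3,"ax": 0,"ay": 0,"az": 0,"grip": 0},{"dx": 0,"dy": 0,"dz": 0,"ax": 0,"ay": 0,"az": 0,"grip": 1},{"dx": 0,"dy": 0,"dz": 0,"ax": 0,"ay": 0,"az": 0,"grip": 1},{"dx": 0,"dy": 0,"dz": 0,"ax": 0,"ay": 0,"az": 0,"grip": 1},{"dx": 0,"dy": 0,"dz": 0,"ax": 0,"ay": 0,"az": 0,"grip": 1},{"dx": 0,"dy": 0,"dz": 0,"ax": 0,"ay": 0,"az": 0,"grip": 1},{"dx": 0,"dy": 0,"dz": 0,"ax": 0,"ay": 0,"az": 0,"grip": 1},{"dx": 0,"dy": 0,"dz": 0,"ax": 0,"ay": 0,"az": 0,"grip": 1},{"dx": 0,"dy": 0,"dz": 0,"ax": 0,"ay": 0,"az": 0,"grip": 1},{"dx": 0,"dy": 0,"dz": 0,"ax": 0,"ay": 0,"az": 0,"grip": 1},{"dx": 0,"dy": 0,"dz": 0,"ax": 0,"ay": 0,"az": 0,"grip": 1},{"dx": 0,"dy": 0,"dz": 0,"ax": 0,"ay": 0,"az": 0,"grip": 1}]' --grip_force 90

```text
clock: 4.22
position: [0.4724, -0.203, 0.2025]
ee_rot: [-0.191, 0.78, 0.525, 0.284]
contact_force: [1.1, -1.3, 2.2]
width: 0.015
gripper_force: 88.5
```

```bash
cat >> g.py <<'E'
# jug origin in tool frame at grasp
_t0=np.array([.4724,-.203,.2025]);_q=[.78,.525,.284,-.191];_R0=R.from_quat(_q).as_matrix()
J=_R0.T@(np.array([.5476,-.0167,0])-_t0); RJ=_R0.T@R.from_euler("z",1.186).as_matrix()
D=np.array([.5624,.3678,0]);DY=1.339
def jug():
    s=sensors.get_state();q=s["ee_rot"];c=R.from_quat([q[1],q[2],q[3],q[0]]).as_matrix();o=s["position"]+c@J;M=c@RJ
    d=R.from_euler("z",-DY).as_matrix()@(o-D);print("jug",o.round(4),"in disp",(d*1e3).round(1),"tilt",np.degrees(np.arccos(M[2,2])).round(2),"yaw",np.arctan2(M[1,0],M[0,0]).round(3));return c
def goj(o,yaw):
    c=jug();t=R.from_euler("z",yaw).as_matrix()@RJ.T; p=np.array(o)-t@J
    s=sensors.get_state();print("t",s["clock"],"F",s["contact_force"].round(1),"turn",(np.degrees(R.from_matrix(c.T@t).as_rotvec())/6).round(2),"shift now",(1e3*c.T@(p-s["position"])).round(1),"after turn",(1e3*t.T@(p-s["position"])).round(1),"TCP goal",p.round(3))
def dp(x,y,z): return D+R.from_euler("z",DY).as_matrix()@(np.array([x,y,z])/1e3)
E
python3 - <<'E'
from g import *
goj([.5476,-.0167,.03],1.186)
goj(dp(-330,0,124),1.186)
goj(dp(-330,0,124),DY)
E
```

```text
jug [ 5.477e-01 -1.670e-02  1.000e-04] in disp [-3.776e+02 -7.410e+01  1.000e-01] tilt 0.03 yaw 1.186
t 4.2167 F [ 1.1 -1.3  2.2] turn [ 0. -0. -0.] shift now [ 19.3   0.  -22.9] after turn [ 19.3   0.  -23. ] TCP goal [ 0.472 -0.203  0.232]
jug [ 5.477e-01 -1.670e-02  1.000e-04] in disp [-3.776e+02 -7.410e+01  1.000e-01] tilt 0.03 yaw 1.186
t 4.2167 F [ 1.1 -1.3  2.2] turn [ 0. -0. -0.] shift now [107.1 -80.3 -72. ] after turn [107.1 -80.3 -72. ] TCP goal [ 0.411 -0.14   0.326]
jug [ 5.477e-01 -1.670e-02  1.000e-04] in disp [-3.776e+02 -7.410e+01  1.000e-01] tilt 0.03 yaw 1.186
t 4.2167 F [ 1.1 -1.3  2.2] turn [ 0.94 -0.   -1.12] shift now [108.9 -49.7 -70.4] after turn [114.4 -43.3 -65.9] TCP goal [ 0.441 -0.149  0.326]
```

jog_arm --plan '[{"dx": 5,"dy": 0,"dz": -6,"ax": 0,"ay": 0,"az": 0,"grip": 1},{"dx": 5,"dy": 0,"dz": -6,"ax": 0,"ay": 0,"az": 0,"grip": 1},{"dx": 5,"dy": 0,"dz": -6,"ax": 0,"ay": 0,"az": 0,"grip": 1},{"dx": 5,"dy": 0,"dz": -6,"ax": 0,"ay": 0,"az": 0,"grip": 1},{"dx": 11,"dy": -8,"dz": -6,"ax": 0,"ay": 0,"az": 0,"grip": 1},{"dx": 11,"dy": -8,"dz": -6,"ax": 0,"ay": 0,"az": 0,"grip": 1},{"dx": 11,"dy": -8,"dz": -6,"ax": 0,"ay": 0,"az": 0,"grip": 1},{"dx": 11,"dy": -8,"dz": -6,"ax": 0,"ay": 0,"az": 0,"grip": 1},{"dx": 11,"dy": -8,"dz": -6,"ax": 0,"ay": 0,"az": 0,"grip": 1},{"dx": 11,"dy": -8,"dz": -6,"ax": 0,"ay": 0,"az": 0,"grip": 1},{"dx": 11,"dy": -8,"dz": -6,"ax": 0,"ay": 0,"az": 0,"grip": 1},{"dx": 11,"dy": 0,"dz": -6,"ax": 0.24,"ay": 0,"az": -0.28,"grip": 1},{"dx": 0,"dy": 0,"dz": 0,"ax": 0.24,"ay": 0,"az": -0.28,"grip": 1},{"dx": 0,"dy": 0,"dz": 0,"ax": 0.23,"ay": 0,"az": -0.28,"grip": 1},{"dx": 0,"dy": 0,"dz": 0,"ax": 0.23,"ay": 0,"az": -0.28,"grip": 1},{"dx": 0,"dy": 0,"dz": 0,"ax": 0,"ay": 0,"az": 0,"grip": 1}]'

```text
clock: 5.55
position: [0.4343, -0.1485, 0.3263]
ee_rot: [-0.213, 0.737, 0.583, 0.268]
contact_force: [0.2, -0.6, -1.3]
width: 0.0151
gripper_force: 88.2
```

Run:
```python
from g import *
from h import *
from rig import imaging
goj(dp(-330,0,124),DY)
w=np.zeros((600,800,3),np.uint8)
np.savez("cur.npz",side=imaging.get_image("side")["image"],top=imaging.get_image("top")["image"])
c=np.load("cur.npz");A=c["side"][:,:,::-1].copy();B=c["top"][:,:,::-1].copy()
def crop(im,r,cc,n,k):
    h,w_=60,80;o=np.array([cc,r]);b=cv2.resize(im[r:r+h,cc:cc+w_],(w_*k,h*k),interpolation=2)
    s=sensors.get_state();q=s["ee_rot"];M=R.from_quat([q[1],q[2],q[3],q[0]]).as_matrix()
    a=np.linspace(0,6.28,17);L=np.r_[np.c_[55*np.cos(a),55*np.sin(a),85+0*a],np.c_[44*np.cos(a),44*np.sin(a),0*a]]/1e3
    for u in proj(n,s["position"]+(J+L@RJ.T)@M.T): cv2.circle(b,tuple(int(v) for v in (u-o+.5)*k),1,(0,0,255),-1)
    return b
b1=crop(A,150,270,"side",5);b2=crop(B,160,290,"top",5)
cv2.imwrite("pics/held.png",np.vstack([b1,b2]))
```

```text
jug [0.4795 0.0473 0.1238] in disp [-330.9    7.   123.8] tilt 0.07 yaw 1.341
t 5.55 F [ 0.2 -0.6 -1.3] turn [-0.02 -0.    0.01] shift now [0.9 6.3 0.4] after turn [0.9 6.3 0.4] TCP goal [ 0.441 -0.149  0.326]
```

View pics/held.png

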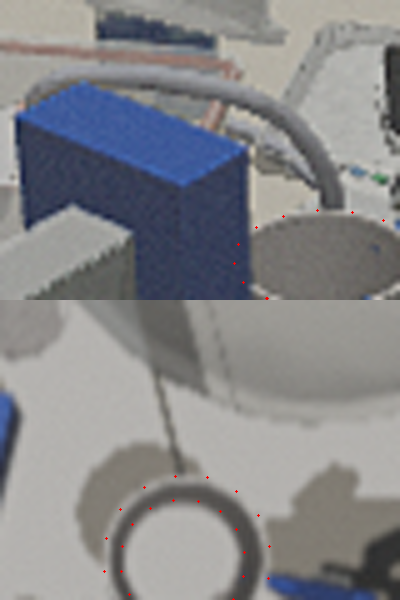

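jog_arm --plan '[{"dx": 1,"dy": 8,"dz": 0,"ax": 0,"ay": 0,"az": 0,"grip": 1},{"dx": 14.2,"dy": 0,"dz": 12,"ax": 0,"ay": 0,"az": 0,"grip": 1},{"dx": 14.2,"dy": 0,"dz": 12,"ax": 0,"ay": 0,"az": 0,"grip": 1},{"dx": 14.2,"dy": 0,"dz": 12,"ax": 0,"ay": 0,"az": 0,"grip": 1},{"dx": 14.2,"dy": 0,"dz": 12,"ax": 0,"ay": 0,"az": 0,"grip": 1},{"dx": 14.2,"dy": 0,"dz": 12,"ax": 0,"ay": 0,"az": 0,"grip": 1},{"dx": 14.2,"dy": 0,"dz": 12,"ax": 0,"ay": 0,"az": 0,"grip": 1},{"dx": 14.2,"dy": 0,"dz": 12,"ax": 0,"ay": 0,"az": 0,"grip": 1},{"dx": 14.2,"dy": 0,"dz": 12,"ax": 0,"ay": 0,"az": 0,"grip": 1},{"dx": 14.2,"dy": 0,"dz": 12,"ax": 0,"ay": 0,"az": 0,"grip": 1},{"dx": 14.2,"dy": 0,"dz": 12,"ax": 0,"ay": 0,"az": 0,"grip": 1},{"dx": 0,"dy": 0,"dz": 0,"ax": 0,"ay": 0,"az": 0,"grip": 1},{"dx": 0,"dy": 0,"dz": 0,"ax": 0,"ay": 0,"az": 0,"grip": 1}]'

```text
clock: 6.73
position: [0.4851, 0.0323, 0.3267]
ee_rot: [-0.213, 0.737, 0.583, 0.268]
contact_force: [-0.6, -0.1, -0.8]
width: 0.015
gripper_force: 88.1
```

Run:
```python
from g import *
goj(dp(-108,-2,124),DY)
```

```text
jug [0.5306 0.228  0.1242] in disp [-143.3   -1.1  124.2] tilt 0.04 yaw 1.341
t 6.7333 F [-0.6 -0.1 -0.8] turn [-0.02 -0.    0.01] shift now [27.   0.4 22.9] after turn [27.   0.4 22.9] TCP goal [0.494 0.067 0.326]
```

jog_arm --plan '[{"dx": 3.9,"dy": 0,"dz": 3.2,"ax": 0,"ay": 0,"az": 0,"grip": 1},{"dx": 3.9,"dy": 0,"dz": 3.2,"ax": 0,"ay": 0,"az": 0,"grip": 1},{"dx": 3.9,"dy": 0,"dz": 3.2,"ax": 0,"ay": 0,"az": 0,"grip": 1},{"dx": 3.9,"dy": 0,"dz": 3.2,"ax": 0,"ay": 0,"az": 0,"grip": 1},{"dx": 0,"dy": 0,"dz": 0,"ax": 0,"ay": 0,"az": 0,"grip": 1}]'

```text
clock: 7.15
position: [0.4899, 0.0514, 0.3272]
ee_rot: [-0.212, 0.737, 0.583, 0.268]
contact_force: [0.5, -2.2, -0.5]
width: 0.0151
gripper_force: 88.4
```

Run:
```python
from g import *
goj(dp(-108,-2,124),DY)
```

```text
jug [0.536  0.2468 0.1246] in disp [-123.8   -2.1  124.6] tilt 0.05 yaw 1.339
t 7.15 F [ 0.5 -2.2 -0.5] turn [0.01 0.01 0.  ] shift now [11.6  0.1 10.6] after turn [11.6  0.1 10.6] TCP goal [0.494 0.067 0.326]
```

jog_arm --plan '[{"dx": 4,"dy": 0,"dz": 3.5,"ax": 0,"ay": 0,"az": 0,"grip": 1},{"dx": 4,"dy": 0,"dz": 3.5,"ax": 0,"ay": 0,"az": 0,"grip": 1},{"dx": 4,"dy": 0,"dz": 3.5,"ax": 0,"ay": 0,"az": 0,"grip": 1},{"dx": 0,"dy": 0,"dz": 0,"ax": 0,"ay": 0,"az": 0,"grip": 1},{"dx": 0,"dy": 0,"dz": 0,"ax": 0,"ay": 0,"az": 0,"grip": 1}]'

```text
clock: 7.57
position: [0.4935, 0.0669, 0.327]
ee_rot: [-0.212, 0.737, 0.583, 0.269]
contact_force: [0.7, -5.7, 0.3]
width: 0.0152
gripper_force: 88.6
```

Run:
```python
from g import *
goj(dp(-108,-2,124),DY)
```

```text
jug [0.5396 0.2624 0.1244] in disp [-107.8   -2.   124.4] tilt 0.05 yaw 1.339
t 7.5667 F [ 0.7 -5.7  0.3] turn [0.01 0.   0.  ] shift now [-0.5  0.2  0.2] after turn [-0.5  0.2  0.2] TCP goal [0.494 0.067 0.326]
```

jog_arm --plan '[{"dx": 1.5,"dy": 0,"dz": 1.3,"ax": 0,"ay": 0,"az": 0,"grip": 1},{"dx": 0,"dy": 0,"dz": 0,"ax": 0,"ay": 0,"az": 0,"grip": 1},{"dx": 0,"dy": 0,"dz": 0,"ax": 0,"ay": 0,"az": 0,"grip": 1},{"dx": 0,"dy": 0,"dz": 0,"ax": 0,"ay": 0,"az": 0,"grip": 1},{"dx": 0,"dy": 0,"dz": 0,"ax": 0,"ay": 0,"az": 0,"grip": 1},{"dx": 0,"dy": 0,"dz": 0,"ax": 0,"ay": 0,"az": 0,"grip": 1}]'

```text
clock: 8.07
position: [0.4933, 0.0685, 0.3262]
ee_rot: [-0.212, 0.737, 0.583, 0.267]
contact_force: [-1.3, -6.1, -4.6]
width: 0.0148
gripper_force: 89.2
```

Run:
```python
from g import *
goj(dp(-108,-2,124),DY)
```

```text
jug [0.5388 0.2638 0.1234] in disp [-106.6   -1.   123.4] tilt 0.11 yaw 1.34
t 8.0667 F [-1.3 -6.1 -4.6] turn [-0.01  0.02  0.  ] shift now [-1.1  0.7 -1.3] after turn [-1.1  0.7 -1.3] TCP goal [0.494 0.067 0.326]
```

jog_arm --plan '[{"dx": 0,"dy": 0,"dz": 0,"ax": 0,"ay": 0,"az": 0,"grip": 1},{"dx": 0,"dy": 0,"dz": 0,"ax": 0,"ay": 0,"az": 0,"grip": 1},{"dx": 0,"dy": 0,"dz": 0,"ax": 0,"ay": 0,"az": 0,"grip": 1},{"dx": 0,"dy": 0,"dz": 0,"ax": 0,"ay": 0,"az": 0,"grip": 1},{"dx": 0,"dy": 0,"dz": 0,"ax": 0,"ay": 0,"az": 0,"grip": 1},{"dx": 0,"dy": 0,"dz": 0,"ax": 0,"ay": 0,"az": 0,"grip": 1},{"dx": 0,"dy": 0,"dz": 0,"ax": 0,"ay": 0,"az": 0,"grip": 1},{"dx": 0,"dy": 0,"dz": 0,"ax": 0,"ay": 0,"az": 0,"grip": 1},{"dx": 0,"dy": 0,"dz": 0,"ax": 0,"ay": 0,"az": 0,"grip": 1},{"dx": 0,"dy": 0,"dz": 0,"ax": 0,"ay": 0,"az": 0,"grip": 1},{"dx": 0,"dy": 0,"dz": 0,"ax": 0,"ay": 0,"az": 0,"grip": 1},{"dx": 0,"dy": 0,"dz": 0,"ax": 0,"ay": 0,"az": 0,"grip": 1},{"dx": 0,"dy": 0,"dz": 0,"ax": 0,"ay": 0,"az": 0,"grip": 1},{"dx": 0,"dy": 0,"dz": 0,"ax": 0,"ay": 0,"az": 0,"grip": 1},{"dx": 0,"dy": 0,"dz": 0,"ax": 0,"ay": 0,"az": 0,"grip": 1},{"dx": 0,"dy": 0,"dz": 0,"ax": 0,"ay": 0,"az": 0,"grip": 1},{"dx": 0,"dy": 0,"dz": 0,"ax": 0,"ay": 0,"az": 0,"grip": 1},{"dx": 0,"dy": 0,"dz": 0,"ax": 0,"ay": 0,"az": 0,"grip": 1},{"dx": 0,"dy": 0,"dz": 0,"ax": 0,"ay": 0,"az": 0,"grip": 1},{"dx": 0,"dy": 0,"dz": 0,"ax": 0,"ay": 0,"az": 0,"grip": 1}]'

```text
clock: 9.73
position: [0.4934, 0.0685, 0.3263]
ee_rot: [-0.212, 0.737, 0.583, 0.267]
contact_force: [-1.0, -5.0, -4.5]
width: 0.0153
gripper_force: 89.2
```

Run:
```python
from g import *
from h import *
from rig import imaging
goj(dp(-330,0,124),DY)
A=imaging.get_image("side")["image"][:,:,::-1][150:260,230:350];B=imaging.get_image("top")["image"][:,:,::-1][150:220,220:340]
cv2.imwrite("pics/pr.png",np.vstack([cv2.resize(A,(400,367),interpolation=2),cv2.resize(B,(400,233),interpolation=2)]))
```

```text
jug [0.5389 0.2638 0.1234] in disp [-106.6   -1.   123.4] tilt 0.11 yaw 1.34
t 9.7333 F [-1.  -5.  -4.5] turn [-0.01  0.02  0.  ] shift now [-171.5   -1.3 -143.7] after turn [-171.2   -1.1 -144. ] TCP goal [ 0.441 -0.149  0.326]
```

View pics/pr.png

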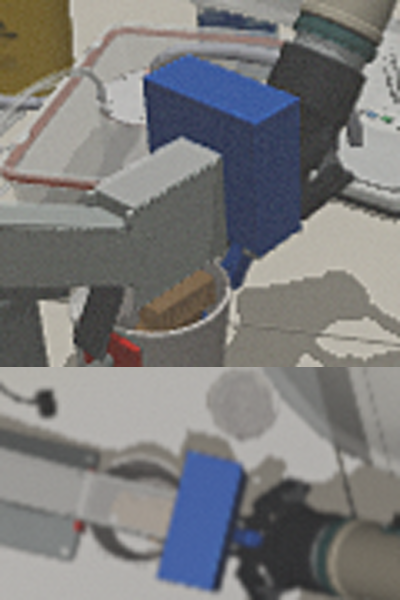

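The channel looks empty in the top view, and the side view shows a block lying at rim level in the jug (crop ≈ 175,300). I'll lower the jug a little, still under the spout, before drawing back.

jog_arm --plan '[{"dx": -3.2,"dy": 0,"dz": 3.8,"ax": 0,"ay": 0,"az": 0,"grip": 1},{"dx": -3.2,"dy": 0,"dz": 3.8,"ax": 0,"ay": 0,"az": 0,"grip": 1},{"dx": -3.2,"dy": 0,"dz": 3.8,"ax": 0,"ay": 0,"az": 0,"grip": 1},{"dx": -3.2,"dy": 0,"dz": 3.8,"ax": 0,"ay": 0,"az": 0,"grip": 1},{"dx": 0,"dy": 0,"dz": 0,"ax": 0,"ay": 0,"az": 0,"grip": 1},{"dx": 0,"dy": 0,"dz": 0,"ax": 0,"ay": 0,"az": 0,"grip": 1},{"dx": 0,"dy": 0,"dz": 0,"ax": 0,"ay": 0,"az": 0,"grip": 1},{"dx": 0,"dy": 0,"dz": 0,"ax": 0,"ay": 0,"az": 0,"grip": 1}]'

```text
clock: 10.5
position: [0.4942, 0.0683, 0.3079]
ee_rot: [-0.212, 0.737, 0.582, 0.27]
contact_force: [-0.8, -9.1, 2.1]
width: 0.0151
gripper_force: 89.1
```

Run:
```python
from g import *
from h import *
from rig import imaging
goj(dp(-330,0,104),DY)
def chan(im):  # mean R-B along the channel top (z on slope)
    o=[]
    for x in range(-60,110,15):
        z=400-(115-x)*np.tan(np.pi/6)+5
        u,v=proj("top",dp(x,0,z)[None])[0].astype(int);p=im[v-1:v+2,u-1:u+2].reshape(-1,3).mean(0);o.append(int(p[0]-p[2]))
    return o
im=imaging.get_image("top")["image"]
print(chan(C["top"]["image"].astype(float)),chan(im.astype(float)))
s=imaging.get_image("side")["image"];np.savez("cur2.npz",side=s,top=im)
# brown mask in both views
for n,i,i0 in(("side",s,C["side"]["image"]),("top",im,C["top"]["image"])):
    h=cv2.cvtColor(i,cv2.COLOR_RGB2HSV);m=((h[...,0]>8)&(h[...,0]<18)&(h[...,1]>70)&(h[...,2]>60)).astype(np.uint8)
    m[:, :200]=0;m[:, 420:]=0
    k,l,st,c=cv2.connectedComponentsWithStats(m);print(n,[list(map(int,x)) for x in st[1:] if x[4]>8])
```

```text
jug [0.5407 0.2641 0.1057] in disp [-105.9   -2.8  105.7] tilt 0.12 yaw 1.338
t 10.5 F [-0.8 -9.1  2.1] turn [ 0.02 -0.01  0.  ] shift now [-172.1   -1.7 -143. ] after turn [-172.3   -2.  -142.8] TCP goal [ 0.441 -0.149  0.306]
[15, 15, 15, 15, 12, 15, 15, 15, 15, 15, 4, 6] [3, 4, 4, 4, 4, 4, 4, 4, 4, 4, 4, 5]
side [[271, 233, 23, 17, 240]]
top []
```

jog_arm --plan '[{"dx": -4,"dy": 0,"dz": -3.3,"ax": 0,"ay": 0,"az": 0,"grip": 1},{"dx": -7,"dy": 0,"dz": -5.8,"ax": 0,"ay": 0,"az": 0,"grip": 1},{"dx": -10,"dy": 0,"dz": -8.3,"ax": 0,"ay": 0,"az": 0,"grip": 1},{"dx": -12,"dy": 0,"dz": -10,"ax": 0,"ay": 0,"az": 0,"grip": 1},{"dx": -12,"dy": 0,"dz": -10,"ax": 0,"ay": 0,"az": 0,"grip": 1},{"dx": -12,"dy": 0,"dz": -10,"ax": 0,"ay": 0,"az": 0,"grip": 1},{"dx": -12,"dy": 0,"dz": -10,"ax": 0,"ay": 0,"az": 0,"grip": 1},{"dx": -12,"dy": 0,"dz": -10,"ax": 0,"ay": 0,"az": 0,"grip": 1},{"dx": -12,"dy": 0,"dz": -10,"ax": 0,"ay": 0,"az": 0,"grip": 1},{"dx": -12,"dy": 0,"dz": -10,"ax": 0,"ay": 0,"az": 0,"grip": 1},{"dx": -12,"dy": 0,"dz": -10,"ax": 0,"ay": 0,"az": 0,"grip": 1},{"dx": -12,"dy": 0,"dz": -10,"ax": 0,"ay": 0,"az": 0,"grip": 1},{"dx": -12,"dy": 0,"dz": -10,"ax": 0,"ay": 0,"az": 0,"grip": 1},{"dx": -12,"dy": 0,"dz": -10,"ax": 0,"ay": 0,"az": 0,"grip": 1},{"dx": -12,"dy": 0,"dz": -10,"ax": 0,"ay": 0,"az": 0,"grip": 1},{"dx": -6,"dy": 0,"dz": -5,"ax": 0,"ay": 0,"az": 0,"grip": 1},{"dx": 0,"dy": 0,"dz": 0,"ax": 0,"ay": 0,"az": 0,"grip": 1}]'

```text
clock: 12.02
position: [0.4424, -0.149, 0.3061]
ee_rot: [-0.212, 0.738, 0.582, 0.269]
contact_force: [0.1, 0.2, -1.6]
width: 0.0149
gripper_force: 87.8
```

Run:
```python
from g import *
goj([.555,-.258,.105],1.0)
goj([.500,-.258,.105],1.0)
s=sensors.get_state();print(s["qpos"].round(2))
from h import *
from rig import imaging
im=imaging.get_image("top")["image"];s=imaging.get_image("side")["image"]
for n,i in(("side",s),("top",im)):
    h=cv2.cvtColor(i,cv2.COLOR_RGB2HSV);m=((h[...,0]>6)&(h[...,0]<20)&(h[...,1]>60)&(h[...,2]>50)).astype(np.uint8)
    m[:, :200]=0;m[:, 420:]=0
    k,l,st,c=cv2.connectedComponentsWithStats(m);print(n,[list(map(int,x)) for x in st[1:] if x[4]>8])
    print(proj(n,np.array([dp(-331,-2,190)])))
```

```text
jug [0.4888 0.0467 0.1038] in disp [-329.4   -2.1  103.8] tilt 0.05 yaw 1.337
t 12.0167 F [ 0.1  0.2 -1.6] turn [-2.07 -0.01  2.47] shift now [-205.4   68.9 -174.6] after turn [-176.5  154.2 -150. ] TCP goal [ 0.447 -0.427  0.307]
jug [0.4888 0.0467 0.1038] in disp [-329.4   -2.1  103.8] tilt 0.05 yaw 1.337
t 12.0167 F [ 0.1  0.2 -1.6] turn [-2.07 -0.01  2.47] shift now [-215.2   15.4 -182.8] after turn [-199.3  107.9 -169.1] TCP goal [ 0.392 -0.427  0.307]
[-0.72  0.28  1.89  0.62  1.38 -0.73]
side [[327, 199, 19, 13, 185]]
[[332.7125902 205.4703561]]
top [[315, 203, 25, 15, 244]]
[[327.47714841 208.91141385]]
```

Run:
```python
from g import *
goj([.500,-.258,.105],1.337)
goj([.555,-.258,.045],1.337)
```

```text
jug [0.4882 0.0486 0.104 ] in disp [-327.7   -1.2  104. ] tilt 0.12 yaw 1.339
t 12.1167 F [-0.1  0.1 -1.8] turn [-0.01 -0.02  0.01] shift now [-224.8   81.8 -191.3] after turn [-225.1   82.4 -190.7] TCP goal [ 0.454 -0.453  0.307]
jug [0.4882 0.0486 0.104 ] in disp [-327.7   -1.2  104. ] tilt 0.12 yaw 1.339
t 12.1167 F [-0.1  0.1 -1.8] turn [-0.01 -0.02  0.01] shift now [-253.7  135.4 -137.2] after turn [-253.9  135.8 -136.5] TCP goal [ 0.509 -0.453  0.247]
```

jog_arm --plan '[{"dx": -4,"dy": 1.5,"dz": -3.5,"ax": 0,"ay": 0,"az": 0,"grip": 1},{"dx": -8.5,"dy": 3,"dz": -7.1,"ax": 0,"ay": 0,"az": 0,"grip": 1},{"dx": -12.5,"dy": 4.6,"dz": -10.6,"ax": 0,"ay": 0,"az": 0,"grip": 1},{"dx": -12.5,"dy": 4.6,"dz": -10.6,"ax": 0,"ay": 0,"az": 0,"grip": 1},{"dx": -12.5,"dy": 4.6,"dz": -10.6,"ax": 0,"ay": 0,"az": 0,"grip": 1},{"dx": -12.5,"dy": 4.6,"dz": -10.6,"ax": 0,"ay": 0,"az": 0,"grip": 1},{"dx": -12.5,"dy": 4.6,"dz": -10.6,"ax": 0,"ay": 0,"az": 0,"grip": 1},{"dx": -12.5,"dy": 4.6,"dz": -10.6,"ax": 0,"ay": 0,"az": 0,"grip": 1},{"dx": -12.5,"dy": 4.6,"dz": -10.6,"ax": 0,"ay": 0,"az": 0,"grip": 1},{"dx": -12.5,"dy": 4.6,"dz": -10.6,"ax": 0,"ay": 0,"az": 0,"grip": 1},{"dx": -12.5,"dy": 4.6,"dz": -10.6,"ax": 0,"ay": 0,"az": 0,"grip": 1},{"dx": -12.5,"dy": 4.6,"dz": -10.6,"ax": 0,"ay": 0,"az": 0,"grip": 1},{"dx": -12.5,"dy": 4.6,"dz": -10.6,"ax": 0,"ay": 0,"az": 0,"grip": 1},{"dx": -12.5,"dy": 4.6,"dz": -10.6,"ax": 0,"ay": 0,"az": 0,"grip": 1},{"dx": -12.5,"dy": 4.6,"dz": -10.6,"ax": 0,"ay": 0,"az": 0,"grip": 1},{"dx": -12.5,"dy": 4.6,"dz": -10.6,"ax": 0,"ay": 0,"az": 0,"grip": 1},{"dx": -12.5,"dy": 4.6,"dz": -10.6,"ax": 0,"ay": 0,"az": 0,"grip": 1},{"dx": -12.5,"dy": 4.6,"dz": -10.6,"ax": 0,"ay": 0,"az": 0,"grip": 1},{"dx": -8,"dy": 3,"dz": -7,"ax": 0,"ay": 0,"az": 0,"grip": 1},{"dx": -4,"dy": 1.5,"dz": -3.5,"ax": 0,"ay": 0,"az": 0,"grip": 1}]'

```text
clock: 13.78
position: [0.4543, -0.4562, 0.307]
ee_rot: [-0.212, 0.738, 0.582, 0.268]
contact_force: [-0.0, -0.5, -2.1]
width: 0.0151
gripper_force: 87.9
```

Run:
```python
from g import *
goj([.53,-.258,.047],1.337)
goj([.555,-.258,.047],1.337)
```

```text
jug [ 0.5006 -0.2608  0.1044] in disp [-626.   -84.3  104.4] tilt 0.02 yaw 1.337
t 13.7833 F [-0.  -0.5 -2.1] turn [-0.  0.  0.] shift now [-29.7  27.9  50.2] after turn [-29.7  27.9  50.2] TCP goal [ 0.484 -0.453  0.249]
jug [ 0.5006 -0.2608  0.1044] in disp [-626.   -84.3  104.4] tilt 0.02 yaw 1.337
t 13.7833 F [-0.  -0.5 -2.1] turn [-0.  0.  0.] shift now [-25.3  52.2  53.9] after turn [-25.3  52.2  53.9] TCP goal [ 0.509 -0.453  0.249]
```

Next, go to (.53, −.258, .047), then edge toward the pan centre and watch for contact with the hose.

jog_arm --plan '[{"dx": -4.3,"dy": 4,"dz": 7.2,"ax": 0,"ay": 0,"az": 0,"grip": 1},{"dx": -4.3,"dy": 4,"dz": 7.2,"ax": 0,"ay": 0,"az": 0,"grip": 1},{"dx": -4.3,"dy": 4,"dz": 7.2,"ax": 0,"ay": 0,"az": 0,"grip": 1},{"dx": -4.3,"dy": 4,"dz": 7.2,"ax": 0,"ay": 0,"az": 0,"grip": 1},{"dx": -4.3,"dy": 4,"dz": 7.2,"ax": 0,"ay": 0,"az": 0,"grip": 1},{"dx": -4.2,"dy": 4,"dz": 7.1,"ax": 0,"ay": 0,"az": 0,"grip": 1},{"dx": -4,"dy": 4,"dz": 7.1,"ax": 0,"ay": 0,"az": 0,"grip": 1},{"dx": 0.9,"dy": 4.8,"dz": 0.7,"ax": 0,"ay": 0,"az": 0,"grip": 1},{"dx": 0.9,"dy": 4.8,"dz": 0.7,"ax": 0,"ay": 0,"az": 0,"grip": 1},{"dx": 0.9,"dy": 4.8,"dz": 0.7,"ax": 0,"ay": 0,"az": 0,"grip": 1},{"dx": 0.9,"dy": 4.8,"dz": 0.7,"ax": 0,"ay": 0,"az": 0,"grip": 1},{"dx": 0.9,"dy": 4.8,"dz": 0.7,"ax": 0,"ay": 0,"az": 0,"grip": 1},{"dx": 0,"dy": 0,"dz": 0,"ax": 0,"ay": 0,"az": 0,"grip": 1},{"dx": 0,"dy": 0,"dz": 0,"ax": 0,"ay": 0,"az": 0,"grip": 1}]'

```text
clock: 14.95
position: [0.5091, -0.4506, 0.2507]
ee_rot: [-0.212, 0.737, 0.583, 0.268]
contact_force: [-0.8, -0.1, -1.8]
width: 0.0151
gripper_force: 87.9
```

Run:
```python
from g import *
goj([.565,-.258,.047],1.337)
from h import *
from rig import imaging
im=imaging.get_image("top")["image"];s=imaging.get_image("side")["image"]
w=np.vstack([cv2.resize(s[160:235,310:410][:,:,::-1],(400,300),interpolation=2),cv2.resize(im[145:220,365:465][:,:,::-1],(400,300),interpolation=2)])
cv2.imwrite("pics/pan.png",w)
```

```text
jug [ 0.5549 -0.255   0.0481] in disp [-607.8 -135.8   48.1] tilt 0.01 yaw 1.34
t 14.95 F [-0.8 -0.1 -1.8] turn [-0.02  0.    0.02] shift now [-1.2 10.   0.5] after turn [-1.2 10.   0.5] TCP goal [ 0.519 -0.453  0.249]
```

View pics/pan.png

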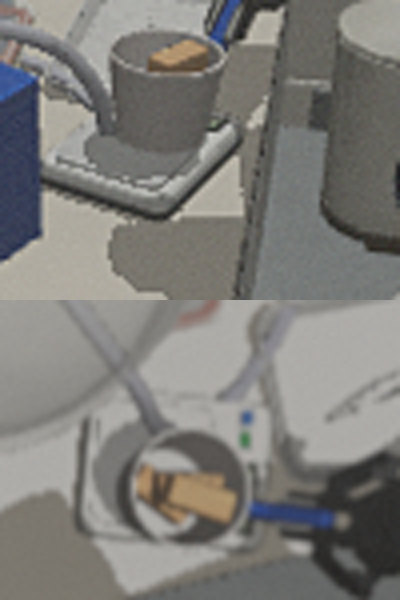

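Run:
```python
from h import *
print(tri(np.array([342.2,199.5]),np.array([402.2,185.5])))
for P in([.5855,-.2446,.036],[.555,-.255,.048]): 
  print(P,(proj("side",np.array([P]))[0]-[310,160])*4,(proj("top",np.array([P]))[0]-[365,145])*4+[0,300])
SP=lambda x,y:np.array([310+x/4,160+y/4]);TP=lambda x,y:np.array([365+x/4,145+(y-300)/4])
def f(q):
    c,s=np.cos(q[2]),np.sin(q[2]);R_=np.array([[c,-s,0],[s,c,0],[0,0,1]]);P=lambda L:np.array(L)/1e3@R_.T+[q[0],q[1],0]
    e1=proj("side",P([(90,72,28),(-90,72,28),(90,-72,28)]))-[SP(155,208),SP(240,128),SP(42,170)]
    e2=proj("top",P([(90,72,20),(-90,72,20),(90,-72,20)]))-[TP(80,537),TP(262,552),TP(92,398)]
    return np.r_[e1.ravel(),e2.ravel()]
r=least_squares(f,[.58,-.28,1.52]);q=r.x;print(q,r.fun.round(1),q[0]+np.cos(q[2])*.026,q[1]+np.sin(q[2])*.026)
```

```text
(array([ 0.58623738, -0.24663214,  0.01986568]), np.float64(0.03556221399542209))
[0.5855, -0.2446, 0.036] [129.01282184 145.14301926] [150.59207221 461.04029126]
[0.555, -0.255, 0.048] [162.43335948 136.62703553] [164.70782836 492.37552539]
[ 0.57951276 -0.27002727  1.49752719] [ 3.3 -0.6  2.5 -2.1 -1.7 -1.5 -1.4 -0.2 -0.3 -0.  -1.7 -2.8] 0.5814160530076619 -0.24409702385031778
```

The wooden blocks are all inside the jug (top crop ≈ 185,490) and the jug is over the pan. The hose end sits just behind it (top crop ≈ 155,425). I'll nudge it closer to the pan centre.

jog_arm --plan '[{"dx": 0,"dy": 2.5,"dz": 0,"ax": 0,"ay": 0,"az": 0,"grip": 1},{"dx": 0,"dy": 2.5,"dz": 0,"ax": 0,"ay": 0,"az": 0,"grip": 1},{"dx": 0,"dy": 2.5,"dz": 0,"ax": 0,"ay": 0,"az": 0,"grip": 1},{"dx": 0,"dy": 2.5,"dz": 0,"ax": 0,"ay": 0,"az": 0,"grip": 1},{"dx": 0,"dy": 0,"dz": 0,"ax": 0,"ay": 0,"az": 0,"grip": 1},{"dx": 0,"dy": 0,"dz": 0,"ax": 0,"ay": 0,"az": 0,"grip": 1}]'

```text
clock: 15.55
position: [0.5188, -0.4529, 0.2503]
ee_rot: [-0.212, 0.737, 0.583, 0.268]
contact_force: [1.2, 0.3, -2.1]
width: 0.0151
gripper_force: 87.9
```

Run:
```python
from g import *
goj([.566,-.257,.036],1.337)
print(sensors.get_state()["moment"])
```

```text
jug [ 0.5646 -0.2572  0.0479] in disp [-607.8 -145.7   47.9] tilt 0.02 yaw 1.339
t 15.55 F [ 1.2  0.3 -2.1] turn [-0.02 -0.    0.02] shift now [-7.2  0.8  9.5] after turn [-7.1  0.8  9.5] TCP goal [ 0.52  -0.452  0.238]
[-0.69696179  0.12994852 -0.0664111 ]
```

jog_arm --plan '[{"dx": 1.9,"dy": 0,"dz": 1.6,"ax": 0,"ay": 0,"az": 0,"grip": 1},{"dx": 1.9,"dy": 0,"dz": 1.6,"ax": 0,"ay": 0,"az": 0,"grip": 1},{"dx": -1.4,"dy": 0,"dz": 1.7,"ax": 0,"ay": 0,"az": 0,"grip": 1},{"dx": -1.4,"dy": 0,"dz": 1.7,"ax": 0,"ay": 0,"az": 0,"grip": 1},{"dx": -1.4,"dy": 0,"dz": 1.7,"ax": 0,"ay": 0,"az": 0,"grip": 1},{"dx": -1.4,"dy": 0,"dz": 1.7,"ax": 0,"ay": 0,"az": 0,"grip": 1},{"dx": 0,"dy": 0,"dz": 0,"ax": 0,"ay": 0,"az": 0,"grip": 1},{"dx": 0,"dy": 0,"dz": 0,"ax": 0,"ay": 0,"az": 0,"grip": 1}]'

```text
clock: 16.22
position: [0.5197, -0.448, 0.2413]
ee_rot: [-0.212, 0.737, 0.583, 0.268]
contact_force: [0.9, 0.1, -1.4]
width: 0.0148
gripper_force: 87.9
```

Run:
```python
from g import *
goj([.566,-.253,.036],1.337)
print(sensors.get_state()["moment"])
```

```text
jug [ 0.5655 -0.2523  0.039 ] in disp [-602.8 -145.5   39. ] tilt 0.05 yaw 1.339
t 16.2167 F [ 0.9  0.1 -1.4] turn [-0.02 -0.01  0.01] shift now [-2.2  0.1  1.9] after turn [-2.2  0.1  1.9] TCP goal [ 0.52  -0.448  0.238]
[-0.66438997  0.16776047 -0.01417764]
```

jog_arm --plan '[{"dx": -0.6,"dy": 0,"dz": 0.8,"ax": 0,"ay": 0,"az": 0,"grip": 1},{"dx": -0.6,"dy": 0,"dz": 0.8,"ax": 0,"ay": 0,"az": 0,"grip": 1},{"dx": -0.6,"dy": 0,"dz": 0.8,"ax": 0,"ay": 0,"az": 0,"grip": 1},{"dx": -0.3,"dy": 0,"dz": 0.4,"ax": 0,"ay": 0,"az": 0,"grip": 1},{"dx": 0,"dy": 0,"dz": 0,"ax": 0,"ay": 0,"az": 0,"grip": 1},{"dx": 0,"dy": 0,"dz": 0,"ax": 0,"ay": 0,"az": 0,"grip": 1}]'

```text
clock: 16.72
position: [0.5198, -0.4478, 0.2381]
ee_rot: [-0.212, 0.737, 0.583, 0.268]
contact_force: [-0.4, 0.8, -1.5]
width: 0.0148
gripper_force: 87.9
```

Run:
```python
from g import *
jug();s=sensors.get_state();print(s["contact_force"],s["moment"])
```

```text
jug [ 0.5657 -0.2521  0.0357] in disp [-602.6 -145.6   35.7] tilt 0.02 yaw 1.339
[-0.44688361  0.77980094 -1.50521245] [-0.68844661  0.1957109  -0.0331109 ]
```

Not touching yet, so I'll keep lowering gently.

jog_arm --plan '[{"dx": -0.6,"dy": 0,"dz": 0.8,"ax": 0,"ay": 0,"az": 0,"grip": 1},{"dx": -0.6,"dy": 0,"dz": 0.8,"ax": 0,"ay": 0,"az": 0,"grip": 1},{"dx": 0,"dy": 0,"dz": 0,"ax": 0,"ay": 0,"az": 0,"grip": 1},{"dx": 0,"dy": 0,"dz": 0,"ax": 0,"ay": 0,"az": 0,"grip": 1}]'

```text
clock: 17.05
position: [0.5198, -0.4477, 0.236]
ee_rot: [-0.212, 0.737, 0.583, 0.268]
contact_force: [0.4, 1.0, -2.1]
width: 0.0149
gripper_force: 87.9
```

Run:
```python
from g import *
jug();s=sensors.get_state();print(s["contact_force"],s["moment"])
```

```text
jug [ 0.5657 -0.252   0.0336] in disp [-602.5 -145.6   33.6] tilt 0.03 yaw 1.339
[ 0.42757475  1.04851942 -2.08478207] [-0.69968465  0.18460161  0.01554452]
```

jog_arm --plan '[{"dx": -0.6,"dy": 0,"dz": 0.8,"ax": 0,"ay": 0,"az": 0,"grip": 1},{"dx": -0.6,"dy": 0,"dz": 0.8,"ax": 0,"ay": 0,"az": 0,"grip": 1},{"dx": 0,"dy": 0,"dz": 0,"ax": 0,"ay": 0,"az": 0,"grip": 1},{"dx": 0,"dy": 0,"dz": 0,"ax": 0,"ay": 0,"az": 0,"grip": 1}]'

```text
clock: 17.38
position: [0.5198, -0.4475, 0.234]
ee_rot: [-0.212, 0.737, 0.583, 0.268]
contact_force: [0.4, 0.7, -2.6]
width: 0.0149
gripper_force: 87.9
```

Run:
```python
from g import *
jug();s=sensors.get_state();print(s["contact_force"],s["moment"])
```

```text
jug [ 0.5657 -0.2519  0.0316] in disp [-602.3 -145.6   31.6] tilt 0.03 yaw 1.339
[ 0.39914033  0.7269974  -2.63349756] [-0.7037572   0.15018734  0.00950864]
```

jog_arm --plan '[{"dx": -0.6,"dy": 0,"dz": 0.8,"ax": 0,"ay": 0,"az": 0,"grip": 1},{"dx": -0.6,"dy": 0,"dz": 0.8,"ax": 0,"ay": 0,"az": 0,"grip": 1},{"dx": 0,"dy": 0,"dz": 0,"ax": 0,"ay": 0,"az": 0,"grip": 1},{"dx": 0,"dy": 0,"dz": 0,"ax": 0,"ay": 0,"az": 0,"grip": 1}]'

```text
clock: 17.72
position: [0.5199, -0.4477, 0.2329]
ee_rot: [-0.212, 0.737, 0.583, 0.269]
contact_force: [-0.5, -2.5, 2.7]
width: 0.0151
gripper_force: 88.5
```

Run:
```python
from g import *
from h import *
from rig import imaging
jug();s=sensors.get_state();print(s["contact_force"],s["moment"])
i=imaging.get_image("side")["image"];q=s["ee_rot"];M=R.from_quat([q[1],q[2],q[3],q[0]]).as_matrix();o=s["position"]+M@J
a=np.linspace(0,6.28,9)
print(proj("side",o+np.c_[.055*np.cos(a),.055*np.sin(a),.085+0*a]).round(1).tolist(), proj("side",o[None]))
g=cv2.cvtColor(i,cv2.COLOR_RGB2GRAY)
for c in (347,350,353): print(c,g[160:215,c].tolist())
```

```text
jug [ 0.5659 -0.252   0.0304] in disp [-602.5 -145.8   30.4] tilt 0.04 yaw 1.339
[-0.5425884  -2.49389407  2.70756767] [-0.31157313  0.21102423  0.10534659]
[[334.9, 175.7], [334.4, 181.0], [342.1, 185.2], [353.6, 185.5], [361.7, 181.7], [361.6, 176.3], [353.8, 172.5], [343.0, 172.2], [334.9, 175.6]] [[347.60809389 197.74169544]]
347 [176, 174, 172, 178, 157, 172, 132, 165, 115, 159, 171, 140, 117, 115, 114, 117, 130, 153, 156, 128, 91, 76, 148, 110, 96, 104, 95, 101, 94, 99, 95, 96, 95, 96, 100, 100, 104, 96, 98, 96, 96, 95, 115, 105, 165, 172, 114, 117, 124, 114, 105, 106, 105, 66, 50]
350 [179, 173, 169, 175, 173, 174, 167, 171, 173, 176, 182, 152, 113, 110, 108, 159, 152, 152, 150, 138, 94, 74, 136, 98, 92, 93, 98, 97, 96, 96, 93, 97, 96, 92, 97, 94, 96, 99, 96, 88, 90, 98, 111, 121, 165, 155, 117, 117, 120, 104, 103, 111, 111, 67, 45]
353 [174, 176, 172, 170, 171, 175, 173, 172, 172, 173, 172, 176, 119, 89, 151, 154, 150, 153, 128, 85, 82, 80, 134, 105, 92, 90, 94, 101, 94, 95, 94, 97, 93, 96, 90, 91, 90, 93, 90, 93, 86, 91, 158, 123, 177, 183, 184, 127, 103, 95, 94, 64, 48, 84, 124]
```

Run:
```python
from g import *
c=J+RJ@np.array([-.044,0,0])
for a in(-2,-4): print(a/6,1e3*(c-R.from_euler("y",a,degrees=True).as_matrix()@c))
```

```text
-0.3333333333333333 [8.92746469 0.         0.50448811]
-0.6666666666666666 [17.83188462  0.          1.32023292]
```

jog_arm --plan '[{"dx": 2.2,"dy": 0,"dz": 0.1,"ax": 0,"ay": -0.083,"az": 0,"grip": 1},{"dx": 2.2,"dy": 0,"dz": 0.1,"ax": 0,"ay": -0.083,"az": 0,"grip": 1},{"dx": 2.2,"dy": 0,"dz": 0.1,"ax": 0,"ay": -0.083,"az": 0,"grip": 1},{"dx": 2.2,"dy": 0,"dz": 0.1,"ax": 0,"ay": -0.083,"az": 0,"grip": 1},{"dx": 0,"dy": 0,"dz": 0,"ax": 0,"ay": 0,"az": 0,"grip": 1},{"dx": 0,"dy": 0,"dz": 0,"ax": 0,"ay": 0,"az": 0,"grip": 1}]'

```text
clock: 18.27
position: [0.5215, -0.4407, 0.2385]
ee_rot: [-0.201, 0.742, 0.587, 0.256]
contact_force: [-1.3, -4.3, 5.4]
width: 0.0149
gripper_force: 89.1
```

```bash
cat > k.py <<'E'
from g import *
from h import *
from rig import imaging
jug();s=sensors.get_state();print(s["contact_force"],s["moment"])
i=imaging.get_image("side")["image"];q=s["ee_rot"];M=R.from_quat([q[1],q[2],q[3],q[0]]).as_matrix();o=s["position"]+M@J
g=cv2.cvtColor(i,cv2.COLOR_RGB2GRAY)
for c in (345,350,353): print(c,g[166:190,c].tolist(),g[198:210,c].tolist())
E
python3 k.py
```

```text
jug [ 0.5659 -0.2523  0.029 ] in disp [-602.7 -145.9   29. ] tilt 2.03 yaw 1.339
[-1.28526824 -4.27372533  5.42389092] [-0.13326129  0.26176975  0.14694745]
345 [172, 131, 169, 178, 121, 149, 122, 116, 114, 115, 114, 137, 154, 134, 91, 76, 80, 152, 109, 92, 94, 98, 100, 92] [98, 96, 95, 94, 106, 114, 124, 180, 112, 179, 168, 135]
350 [170, 173, 177, 178, 181, 181, 125, 108, 101, 130, 153, 151, 151, 153, 95, 76, 80, 132, 99, 92, 92, 95, 93, 94] [94, 95, 92, 90, 93, 120, 167, 154, 112, 180, 184, 119]
353 [174, 170, 170, 176, 169, 171, 138, 97, 150, 154, 151, 153, 140, 91, 80, 82, 82, 144, 111, 92, 91, 95, 92, 95] [87, 92, 85, 97, 156, 120, 177, 184, 177, 166, 154, 126]
```

Run:
```python
from h import *
from scipy.spatial.transform import Rotation as R
a=np.linspace(0,2*np.pi,2000)
def rows(o,yaw,tilt,cols):
    M=(R.from_euler("z",yaw)*R.from_euler("y",tilt,degrees=True)).as_matrix()
    for r,h in((.053,.085),(.044,0)):
        u=proj("side",np.array(o)+np.c_[r*np.cos(a),r*np.sin(a),h+0*a]@M.T)
        for c in cols:
            k=np.abs(u[:,0]-c)<.3;v=u[k,1];print(h,c,"far %.1f near %.1f diff %.1f"%(v.min(),v.max(),np.ptp(v)),end="; ")
    print()
print("orig");rows([.5476,-.0167,0],1.186,0,(322,327))
g=cv2.cvtColor(C["side"]["image"],cv2.COLOR_RGB2GRAY)
for c in(322,327):print(c,g[203:250,c].tolist())
for t in(0,-4,4): print("now",t);rows([.566,-.252,.036],1.339,t,(345,350,353))
```

```text
orig
0.085 322 far 209.9 near 228.0 diff 18.1; 0.085 327 far 209.9 near 228.0 diff 18.2; 0 322 far 231.3 near 246.8 diff 15.5; 0 327 far 231.2 near 246.9 diff 15.7; 
322 [118, 88, 56, 62, 114, 180, 165, 120, 107, 114, 109, 115, 111, 115, 111, 114, 112, 109, 111, 109, 108, 113, 107, 110, 151, 105, 90, 97, 99, 95, 91, 98, 98, 95, 97, 98, 97, 100, 98, 93, 97, 93, 114, 121, 112, 177, 147]
327 [136, 117, 112, 73, 46, 86, 179, 123, 103, 103, 103, 112, 104, 107, 103, 105, 107, 106, 103, 109, 107, 100, 101, 141, 120, 96, 95, 93, 97, 93, 97, 97, 94, 92, 97, 98, 95, 95, 94, 92, 91, 91, 97, 173, 178, 173, 173]
now 0
0.085 345 far 170.9 near 184.1 diff 13.2; 0.085 350 far 170.9 near 184.3 diff 13.4; 0.085 353 far 171.2 near 184.0 diff 12.8; 0 345 far 190.8 near 202.4 diff 11.6; 0 350 far 190.9 near 202.5 diff 11.6; 0 353 far 191.5 near 202.1 diff 10.6; 
now -4
0.085 345 far 171.0 near 182.6 diff 11.6; 0.085 350 far 171.0 near 183.0 diff 12.0; 0.085 353 far 171.4 near 183.0 diff 11.6; 0 345 far 191.3 near 201.8 diff 10.5; 0 350 far 191.5 near 202.1 diff 10.6; 0 353 far 192.1 near 201.7 diff 9.6; 
now 4
0.085 345 far 170.8 near 185.6 diff 14.8; 0.085 350 far 170.8 near 185.5 diff 14.7; 0.085 353 far 171.2 near 184.9 diff 13.7; 0 345 far 190.4 near 203.0 diff 12.6; 0 350 far 190.3 near 203.0 diff 12.7; 0 353 far 190.8 near 202.4 diff 11.5;
```

jog_arm --plan '[{"dx": 0.4,"dy": 0,"dz": -0.5,"ax": 0,"ay": 0,"az": 0,"grip": 1},{"dx": 0.3,"dy": 0,"dz": -0.4,"ax": 0,"ay": 0,"az": 0,"grip": 1},{"dx": 0,"dy": 0,"dz": 0,"ax": 0,"ay": 0,"az": 0,"grip": 1},{"dx": 0,"dy": 0,"dz": 0,"ax": 0,"ay": 0,"az": 0,"grip": 1}]'

```text
clock: 18.65
position: [0.5216, -0.4408, 0.2386]
ee_rot: [-0.202, 0.742, 0.586, 0.256]
contact_force: [-1.3, -3.6, 3.6]
width: 0.0148
gripper_force: 88.7
```

```bash
python3 k.py
```

```text
jug [ 0.5659 -0.2522  0.0292] in disp [-602.6 -145.9   29.2] tilt 2.0 yaw 1.339
[-1.34726877 -3.64363314  3.63973018] [-0.42732401  0.13236126  0.03067421]
345 [176, 133, 167, 174, 120, 149, 121, 113, 114, 114, 108, 140, 153, 134, 94, 80, 80, 147, 106, 93, 98, 93, 96, 98] [97, 98, 95, 95, 108, 109, 120, 181, 118, 178, 170, 135]
350 [171, 172, 175, 177, 179, 181, 125, 111, 106, 134, 152, 156, 149, 151, 94, 79, 80, 132, 97, 87, 98, 94, 92, 92] [93, 91, 97, 93, 94, 118, 168, 154, 108, 177, 187, 118]
353 [173, 173, 170, 174, 173, 173, 135, 100, 150, 158, 152, 154, 141, 87, 80, 84, 78, 143, 103, 93, 92, 94, 95, 93] [91, 91, 88, 98, 160, 123, 177, 183, 178, 168, 152, 125]
```

jog_arm --plan '[{"dx": 0,"dy": 0,"dz": 0,"ax": 0,"ay": 0,"az": 0,"grip": 1},{"dx": 0,"dy": 0,"dz": 0,"ax": 0,"ay": 0,"az": 0,"grip": 1},{"dx": 0,"dy": 0,"dz": 0,"ax": 0,"ay": 0,"az": 0,"grip": 1},{"dx": 0,"dy": 0,"dz": 0,"ax": 0,"ay": 0,"az": 0,"grip": 0.7},{"dx": 0,"dy": 0,"dz": 0,"ax": 0,"ay": 0,"az": 0,"grip": 0.7},{"dx": 0,"dy": 0,"dz": 0,"ax": 0,"ay": 0,"az": 0,"grip": 0.5},{"dx": 0,"dy": 0,"dz": 0,"ax": 0,"ay": 0,"az": 0,"grip": 0.3},{"dx": 0,"dy": 0,"dz": 0,"ax": 0,"ay": 0,"az": 0,"grip": 0.3},{"dx": 0,"dy": 0,"dz": 0,"ax": 0,"ay": 0,"az": 0,"grip": 0.3},{"dx": 0,"dy": 0,"dz": 0,"ax": 0,"ay": 0,"az": 0,"grip": 0.3}]' --grip_force 20

```text
clock: 19.53
position: [0.5215, -0.4405, 0.2385]
ee_rot: [-0.202, 0.742, 0.586, 0.256]
contact_force: [0.7, -0.6, 1.0]
width: 0.0599
gripper_force: 0.0
```

```bash
python3 k.py
```

```text
jug [ 0.5657 -0.2518  0.0292] in disp [-602.2 -145.6   29.2] tilt 1.97 yaw 1.339
[ 0.72925949 -0.64749753  0.96912372] [-0.25033569  0.02910822 -0.0003645 ]
345 [171, 130, 172, 172, 120, 170, 118, 102, 111, 109, 113, 92, 144, 155, 152, 162, 106, 75, 87, 118, 99, 91, 95, 97] [97, 96, 98, 96, 90, 102, 108, 181, 117, 179, 171, 134]
350 [171, 171, 175, 177, 179, 183, 121, 106, 95, 133, 155, 151, 150, 154, 114, 85, 86, 85, 105, 122, 100, 93, 92, 94] [95, 92, 94, 91, 86, 102, 168, 153, 113, 177, 189, 117]
353 [110, 140, 145, 171, 178, 173, 170, 114, 92, 106, 153, 153, 146, 93, 79, 83, 84, 79, 132, 96, 87, 94, 90, 93] [87, 92, 88, 84, 120, 111, 177, 183, 178, 169, 153, 126]
```

jog_arm --plan '[{"dx": 0,"dy": 0,"dz": -8,"ax": 0,"ay": 0,"az": 0,"grip": 0.3},{"dx": 0,"dy": 0,"dz": -12,"ax": 0,"ay": 0,"az": 0,"grip": 0.3},{"dx": 0,"dy": 0,"dz": -15,"ax": 0,"ay": 0,"az": 0,"grip": 0.3},{"dx": 0,"dy": 0,"dz": -20,"ax": 0,"ay": 0,"az": 0,"grip": 0.3},{"dx": 0,"dy": 0,"dz": -20,"ax": 0,"ay": 0,"az": 0,"grip": 0.3},{"dx": 0,"dy": 0,"dz": -20,"ax": 0,"ay": 0,"az": 0,"grip": 0.3},{"dx": 0,"dy": 0,"dz": -20,"ax": 0,"ay": 0,"az": 0,"grip": 0.3},{"dx": 0,"dy": 0,"dz": -15,"ax": 0,"ay": 0,"az": 0,"grip": 0.3},{"dx": 0,"dy": 0,"dz": 0,"ax": 0,"ay": 0,"az": 0,"grip": 0.3},{"dx": 0,"dy": 0,"dz": 0,"ax": 0,"ay": 0,"az": 0,"grip": 0.3},{"dx": 0,"dy": 0,"dz": 0,"ax": 0,"ay": 0,"az": 0,"grip": 0.3}]'

```text
clock: 20.5
position: [0.5028, -0.5184, 0.3406]
ee_rot: [-0.202, 0.742, 0.586, 0.256]
contact_force: [-1.0, 0.2, -1.4]
width: 0.0595
gripper_force: 0.0
```

```bash
cat >> k.py <<'E'
t=imaging.get_image("top")["image"]
for n,I in(("side",i),("top",t)):
    h=cv2.cvtColor(I,cv2.COLOR_RGB2HSV);m=((h[...,0]>6)&(h[...,0]<20)&(h[...,1]>60)&(h[...,2]>50)).astype(np.uint8);m[:,:200]=0;m[:,440:]=0
    k,l,st,c=cv2.connectedComponentsWithStats(m);print(n,[list(map(int,x)) for x in st[1:] if x[4]>8])
    m=cv2.inRange(h,(105,120,40),(125,255,255));m[:,:330]=0;k,l,st,c=cv2.connectedComponentsWithStats(m);print("blue",[list(map(int,x)) for x in st[1:] if x[4]>15])
    # bystanders changed?
    d=np.abs(I.astype(int)-C[n]["image"]).max(2)
    for nm,P in(("gauze",(302,229)),("timer",(238,239)),("tub",(292,161))) if n=="top" else(("gauze",(342,276)),("timer",(316,339)),("tub",(262,255))):
        print(nm,np.median(d[P[1]-8:P[1]+9,P[0]-8:P[0]+9]))
x=[(.566,-.252,z) for z in(.036,.121)];print(proj("top",np.array(x)))
E
python3 k.py
```

```text
jug [ 0.547  -0.3296  0.1314] in disp [-682.3 -145.2  131.4] tilt 1.95 yaw 1.339
[-1.00644063  0.15200218 -1.4005002 ] [-0.31249108  0.07731727  0.03580258]
345 [174, 131, 168, 175, 122, 171, 117, 105, 112, 113, 104, 93, 145, 150, 154, 160, 108, 74, 83, 117, 97, 94, 99, 94] [93, 94, 97, 99, 92, 108, 105, 178, 114, 174, 165, 123]
350 [167, 169, 177, 174, 179, 182, 121, 102, 102, 132, 153, 153, 150, 154, 116, 90, 84, 85, 105, 125, 94, 93, 95, 94] [95, 92, 93, 94, 90, 108, 166, 156, 116, 121, 122, 104]
353 [173, 171, 169, 173, 172, 170, 169, 112, 94, 108, 149, 153, 145, 93, 80, 86, 80, 81, 130, 98, 90, 96, 93, 92] [94, 96, 90, 84, 118, 112, 177, 182, 180, 130, 105, 99]
side [[341, 175, 16, 10, 114], [231, 201, 12, 4, 16]]
blue [[358, 162, 8, 13, 39]]
gauze 3.0
timer 3.0
tub 4.0
top [[395, 184, 24, 14, 224]]
blue [[424, 192, 20, 6, 47]]
gauze 3.0
timer 3.0
tub 3.0
[[404.6065663  190.41655406]
 [410.32042145 188.51193578]]
```

Run:
```python
from h import *
from rig import imaging
i=imaging.get_image("side")["image"];o=C["side"]["image"];c=np.load("cur2.npz")["side"]
for I in(o,c,i): print(I[200:206,231:243].reshape(-1,3).mean(0).round(), I[201:205,231:243].reshape(-1,3).max(0))
d=np.abs(i.astype(int)-o).max(2)[190:240,200:300];print((d>30).sum())
```

```text
[139. 124. 117.] [173 172 168]
[146. 130. 123.] [180 184 178]
[138. 123. 117.] [170 172 169]
0
```

```bash
python3 -c "
from rig import manip; print(manip.sign_off())"
```

```text
the job is handed in; nothing more can be done
None
```

I handed the job in at about 20.5 s: the jug stands upright on the weighing pan with the gripper clear. The dispenser channel is empty, no block showed outside the jug (I never counted all three inside), and the tub, gauze pack and timer looked unmoved. The jug sits about 2 cm off the pan's centre, on the robot's side, to clear a hose end hanging over the pan.

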